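Pack the wedge paperweights head to tail in their sloping rack

TASK

Two of the four wedge-shaped wooden paperweights have been left out on the desk. Put them back in the sloping rack beside the two that are already in it, wide end next to narrow end in turn, so that all four lie flat on the rack's floor inside its rim. Leave the other things on the desk where they are.

Things in the scene. Friction and masses are not known exactly. Their poses are not given: they have to be found in the camera images.
- rack: fixed dark wooden rack, 118x150 mm foot, its place and yaw differ each time. Origin: centre of its underside; x away from the robot, y left, z up. It carries a tray that slopes up along x at 30 degrees. Two weights lie in the tray's +y half; its -y half is free. The four, head to tail, take 100 x 128 mm of the tray.
- rack_bed: the rack's tray, tilted 30 degrees. Origin: centre of its inner floor, 40 mm above the rack's underside. x up the slope, y across, z square out of the floor. Inside 108 (x) x 138 mm (y); rim 6 mm thick, 13 mm high. In the free half: next to weight_2 fits a weight with x up the slope (square side to +y), beyond it one with x down the slope (square side to the -y rim).
- weight_1: wooden paperweight in the rack at the +y rim, its x up the slope. All four are alike: wedge in plan, 100 mm long, 18 thick, wide end 44, narrow end 20. Origin: underside, below handle and centre of mass. x to the wide end (faces at x = +43.75, -56.25 mm); z up. Square long side at y = +16.75; slanted side from y = -27.25 (wide end) to -3.25. 2 mm chamfers.
- weight_2: like weight_1, lying next to it in the rack with its x down the slope. On the top of each weight, over the origin, stands an upright square-sided handle 14 mm along x, 16 mm along y, 40 mm high (whole weight 58 mm tall, 0.11 to 0.22 kg). Packed, the handles stand about 30 mm apart across the tray, so fingers that close along x (on the 14 mm) clear the next ones.
- weight_3: like weight_1 (same size and frame), lying loose on the desk in front of the rack, to the left or right; its wide end points away from the robot within about 45 degrees.
- weight_4: like weight_1 (same size and frame), lying loose on the desk in front of the rack, on the other side from weight_3; its wide end points towards the robot within about 45 degrees.
- eraser: an eraser in a blue sleeve, 21x52x12 mm, lying on the desk in front of the rack; leave it. Origin: centre of its underside.
- binder_clip: a black spring clip, 32x31x43 mm, standing on the desk in front of the rack; leave it. Origin: centre of its underside.
- mug: a white mug, 84x123x91 mm, on a coaster at the back left; leave it. Origin: centre of its underside.
- stapler: a black stapler, 36x153x44 mm, on the desk at the right; leave it. Origin: centre of its underside.
Things that resemble listed ones, but are neither listed nor needed, are in the scene too. What is shaped like the rack but red or yellow is not meant.

How it is judged:
On the way:
1. a third weight lies flat in the rack (((z of weight_3 in the frame of rack_bed between -0.003 and 0.003 m and x of weight_3 in the frame of rack_bed between -0.012 and 0.012 m and y of weight_3 in the frame of rack_bed between -0.056 and 0.056 m and angle between the z axis of weight_3 and the z axis of rack_bed, either way round below 0.04 rad) or (z of weight_4 in the frame of rack_bed between -0.003 and 0.003 m and x of weight_4 in the frame of rack_bed between -0.012 and 0.012 m and y of weight_4 in the frame of rack_bed between -0.056 and 0.056 m and angle between the z axis of weight_4 and the z axis of rack_bed, either way round below 0.04 rad))), for 0.2 s.
At the end, for the whole second after the job is handed in: All four weights rest flat on the rack's floor inside its rim: each underside within 3 mm of the floor, square to it within about 2 degrees, its origin within 12 mm of the tray's middle along the slope and 56 mm across it; all at rest (z of weight_1 in the frame of rack_bed between -0.003 and 0.003 m and x of weight_1 in the frame of rack_bed between -0.012 and 0.012 m and y of weight_1 in the frame of rack_bed between -0.056 and 0.056 m and angle between the z axis of each of weight_1, weight_2, weight_3, weight_4 and the z axis of rack_bed, either way round below 0.04 rad and z of weight_2 in the frame of rack_bed between -0.003 and 0.003 m and x of weight_2 in the frame of rack_bed between -0.012 and 0.012 m and y of weight_2 in the frame of rack_bed between -0.056 and 0.056 m and z of weight_3 in the frame of rack_bed between -0.003 and 0.003 m and x of weight_3 in the frame of rack_bed between -0.012 and 0.012 m and y of weight_3 in the frame of rack_bed between -0.056 and 0.056 m and z of weight_4 in the frame of rack_bed between -0.003 and 0.003 m and x of weight_4 in the frame of rack_bed between -0.012 and 0.012 m and y of weight_4 in the frame of rack_bed between -0.056 and 0.056 m and linear speed of each of weight_1, weight_2, weight_3, weight_4 below 0.02 m/s); the robot touches nothing.
It fails at once if the eraser, clip, mug or stapler was moved by more than 25 mm (distance of any of eraser, binder_clip, mug, stapler from where it was at the start of the episode above 0.025 m).
It also fails if it takes over 54 s, if anything falls off the work surface, if the arm or the gripper's body presses on something with over 40 N, if the wrist force passes 120 N, or if a joint passes its speed limit or range.

ROBOT

A 7-joint arm with a two-finger parallel gripper is mounted at the origin on a cart in front of the work surface, level with it; the furniture and walls round the work are solid. World frame = base frame: x ahead of the robot, y to its left, z up, the work surface at z = 0. Lengths are in m, angles in rad, forces in N, time in s.
With the tool pointing down it reaches from about 0.35 to 0.9 m from the base axis. Payload 8.1 kg.
Tool frame: the origin (TCP) lies on the centre line of the jaws, within the pads' length; the fingertips stand arm.tips_ahead ahead of it and the grasp point (between the pads) lies 8 mm behind it (arm.tips_ahead is the distance from the TCP to the fingertips, in m); z points along the fingers, y is the direction in which the jaws open and shut (so a half turn about z gives the same grasp; the last joint's range is limited). The gripper opens to 92 mm and grips with 3 to 60 N. Pads are 19 mm wide; open, the fingers measure 130 mm over their backs; the gripper's body (75 mm by 190 mm) begins 47 mm behind the grasp point.
Start: joints at [-1.335, 0.434, 0.025, 1.573, -0.012, 1.134, -0.075], TCP at [0.208, 0.589, 0.238] pointing down, gripper open.
Joint ranges: [-2.62, 2.62], [-0.44, 2.09], [-1.27, 1.32], [0.08, 2.57], [-1.32, 4.46], [0.12, 2], [-2.74, 2.74]. Speed limits (rad/s): [2.22, 2.22, 3.01, 3.01, 3.14, 3.14, 3.14].

INTERFACE

Orientations are given as a rotation vector (axis times angle).
In Python, from cell import arm gives the robot as it stands. The module is installed in compiled form; this text tells all that it offers.
- The arm moves only by the tool jog_arm, never from a script. Its argument "moves" is a list of rows, each an object with "twist": the turn, a rotation vector about the tool's x, y, z in units of 10 degrees (1.0 is 10 degrees), a list of three; "xyz": the shift along the tool's x, y, z in units of 60 mm (1.0 is 60 mm), a list of three; "grip": the closure, from -1 (fully open) to 1 (shut). A call has 1 to 5 rows; each row is the pose to reach, as a shift and turn from the pose commanded when the call began, along the tool's axes at that moment; what a row does not reach only later rows make up. A row lasts 1/8 s, in which the tool goes at most 62.5 mm and 10.7 degrees, less where a joint would pass 70% of its speed; a pose out of reach is approached as far as the arm can. A call with a gripper value outside its range is refused whole. The fingers move at their own pace and stop on an object; "force" is the grip in N (left out, the last holds). Time passes only in rows, so rows that repeat a pose let the fingers close. It gives the time, the measured TCP pose, the force and the opening at its end, in the units of the state.
- arm.observe(): the state, without advancing time (a new reading comes with each control period).
- arm.get_image(name): name is "scene" or "top" or "wrist"; returns the picture (480x640x3 uint8, blue, green, red); there is no depth.
- arm.camera_params(name): a dict with "mtx" (3x3 intrinsics, pixels), "k1" (the pictures are not rectified: a ray, as slopes to the right and down, at radius r is drawn at 1 + k1 r^2 times it, then the intrinsics apply), "T" (4x4, takes a point from camera to world coordinates); the wrist camera has in their place "T_tool_cam" (4x4, takes a point from camera to tool coordinates, whose origin is the TCP and whose axes are the flange's). Camera axes: x right, y down, z forward; pixel columns grow to the right and rows downward; lengths in m; the calibration is good to about 2 mm. A picture is of the moment at which its call begins: read the wrist's pose just before it. camera_params takes no time and is no camera call.
- arm.sign_off(): hands the job in, once; it reports no verdict.
The state is a dict: "clock": time; "joints": joint angles; "dq": joint speeds; "joint_efforts": joint torques, N m; "position": TCP position; "ee_rot": TCP orientation; "force": force on the tool from outside, world axes, zero at the start; "ft_torque": the same for the moment, N m; "width": opening from 0.0 (shut) to 1.0 (fully open).
Only numpy, scipy, OpenCV 4.12 (cv2) and the standard library are available. Lean on these libraries where they do the work, as an engineer would, in place of code of your own. Each camera call takes 0.05 s, during which the arm holds its last target. There are 200 camera calls.

## Working session

There is one attempt and no reset: what is moved stays moved. The work goes in short steps, Python scripts to look and compute and a tool call to move; the robot and the scene stay as the last step left them, time stands still between calls to the robot, and variables do not carry over. Pictures are saved under pics/ and viewed, about 8 in all and at most 12, crops included, and the job is handed in when it is done.

Besides the shell and the picture viewer there is one more tool, called as name([rows], argument=value, ...), one row to a line, values as JSON. jog_arm: Moves the arm, as the interface text tells. Its arguments: {"type":"object","properties":{"moves":{"type":"array","items":{"type":"object","properties":{"twist":{"type":"array","items":{"type":"number"}},"xyz":{"type":"array","items":{"type":"number"}},"grip":{"type":"number"}}}},"force":{"type":"number"}},"required":["moves"]}

```bash
mkdir -p pics; ls
python3 - <<'E'
from cell import arm
import cv2,numpy as np
print(arm.observe(), arm.tips_ahead)
for n in("top","scene"):
    cv2.imwrite(f"pics/{n}0.png",arm.get_image(n)); print(n,arm.camera_params(n))
print(arm.camera_params("wrist"))
E
```

```text
pics
{'clock': 0.0, 'joints': array([-1.33459851,  0.43523982,  0.02497486,  1.5740567 , -0.01158749,
        1.13397555, -0.07513365]), 'dq': array([ 0.0010047 , -0.00044089,  0.00027869,  0.00187674,  0.00013231,
        0.00143387,  0.00092012]), 'joint_efforts': array([ 7.90008398e-04, -6.67839789e+01,  9.85062830e-01, -3.14463508e+01,
       -6.05870923e-02,  4.28708049e-02,  1.49078505e-04]), 'position': array([0.20762138, 0.58901287, 0.23695014]), 'ee_rot': array([-5.29776480e-01, -3.09649176e+00,  2.40462615e-03]), 'force': array([-0.35016003,  0.05607852,  0.06754227]), 'ft_torque': array([-0.05421165, -0.02094645,  0.02438294]), 'width': 1.0011095201344815} 0.011
top {'mtx': array([[598.53015271,   0.        , 323.39401051],
       [  0.        , 598.53015271, 244.41800401],
       [  0.        ,   0.        ,   1.        ]]), 'k1': -0.15421568788744605, 'T': array([[ 2.11292409e-03, -9.97758076e-01,  6.68906313e-02,
         4.65525116e-01],
       [-9.99964425e-01, -1.56188475e-03,  8.28913992e-03,
        -1.28513649e-01],
       [-8.16608084e-03, -6.69057660e-02, -9.977
[... 417 characters left out ...]
1,  0.55245075, -0.72852271],
       [-0.01354332, -0.68708285, -0.72645284,  0.85412978],
       [ 0.        ,  0.        ,  0.        ,  1.        ]])}
{'mtx': array([[409.53316002,   0.        , 315.05413984],
       [  0.        , 409.53316002, 240.607067  ],
       [  0.        ,   0.        ,   1.        ]]), 'k1': 0.020998619329655153, 'T_tool_cam': array([[-1.74210935e-04, -9.50558090e-01, -3.10546755e-01,
         8.34607276e-02],
       [ 9.99998647e-01, -6.73642722e-04,  1.50098442e-03,
         1.33819261e-03],
       [-1.63597044e-03, -3.10546073e-01,  9.50556921e-01,
        -1.47180462e-01],
       [ 0.00000000e+00,  0.00000000e+00,  0.00000000e+00,
         1.00000000e+00]])}
```

View pics/top0.png

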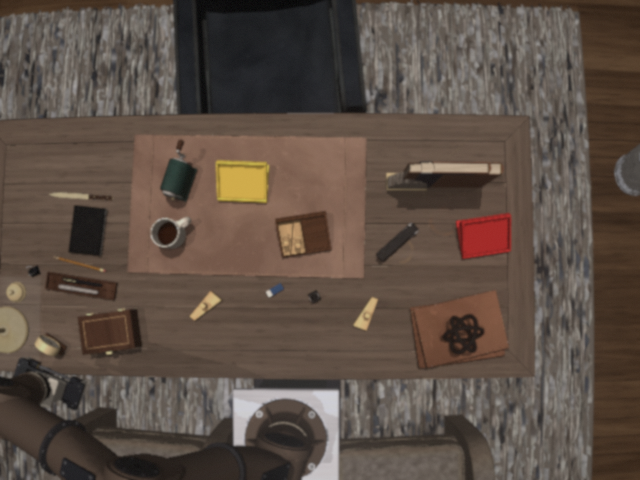

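View pics/scene0.png

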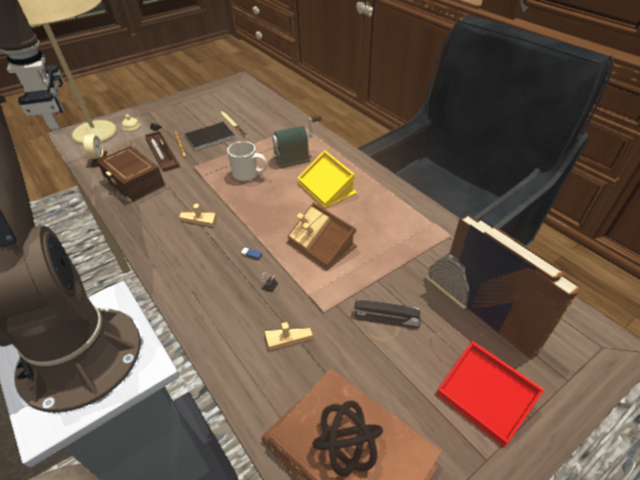

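Top view: the loose wedges are at (205,306) on the left and (367,314) on the right, both pale wood. The rack could be dark (303,235), yellow (242,181) or red (485,237); I choose the dark one, which holds two wedges. The eraser is at (275,291) and the clip at (314,296). I'll check this in one close crop.

Run:
```python
import cv2,numpy as np
im=cv2.imread("pics/top0.png")
a=cv2.resize(im[205:265,270:340],None,fx=8,fy=8,interpolation=cv2.INTER_CUBIC)[:,:]
b=cv2.resize(im[285:330,182:227],None,fx=6,fy=6,interpolation=cv2.INTER_CUBIC)
c=cv2.resize(im[292:337,345:390],None,fx=6,fy=6,interpolation=cv2.INTER_CUBIC)
o=np.zeros((560,800,3),np.uint8)
o[:480,:480]=cv2.resize(a,(560,480))[:, :480] if 0 else a[:480,:480]
o[:270,490:760]=b; o[280:550,490:760]=c
cv2.imwrite("pics/crop.png",o)
```

```text
(no output)
```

View pics/crop.png

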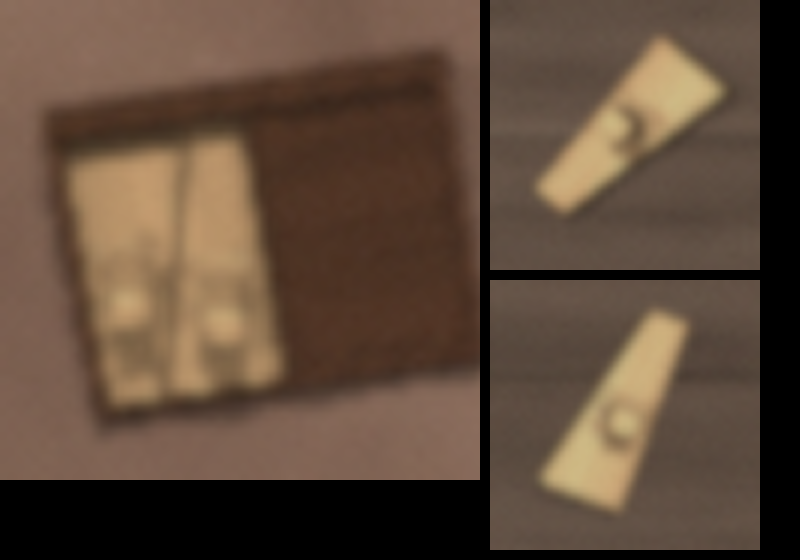

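```bash
cat > h.py <<'E'
import numpy as np, cv2
from scipy.optimize import least_squares
from scipy.spatial.transform import Rotation as R
from cell import arm
def cam(n,obs=None):
    p=arm.camera_params(n)
    if n!="wrist": T=p["T"]
    else:
        T=np.eye(4);T[:3,:3]=R.from_rotvec(obs["ee_rot"]).as_matrix();T[:3,3]=obs["position"];T=T@p["T_tool_cam"]
    return p["mtx"],p["k1"],T
def proj(c,P):
    m,k,T=c; q=(np.atleast_2d(P)-T[:3,3])@T[:3,:3]; s=q[:,:2]/q[:,2:]
    s=s*(1+k*(s**2).sum(1,keepdims=True)); return s*[m[0,0],m[1,1]]+m[:2,2]
# weight top-face corners: wide sq, wide slant, narrow slant, narrow sq, handle top centre
W=np.array([[43.75,16.75,18],[43.75,-27.25,18],[-56.25,-3.25,18],[-56.25,16.75,18],[0,0,58]])/1e3
c3,s3=np.cos(np.pi/6),.5
RB=np.array([[c3,0,-s3],[0,1,0],[s3,0,c3]])  # bed->rack
def bed(P): return np.atleast_2d(P)@RB.T+[0,0,.04]
RIM=bed(np.array([[60,75,13],[60,-75,13],[-60,75,13],[-60,-75,13]])/1e3)
def place(v,P): 
    c,s=np.cos(v[2]),np.sin(v[2]); P=np.atleast_2d(P)
    return np.c_[P[:,0]*c-P[:,1]*s+v[0],P[:,0]*s+P[:,1]*c+v[1],P[:,2]]
def fit(c,P,uv,v0):
    r=least_squares(lambda v:(proj(c,place(v,P))-uv).ravel(),v0,x_scale=[.01,.01,.1])
    return r.x,r.fun.reshape(-1,2)
E
python3 - <<'E'
from h import *
c=cam("top")
b=lambda L:np.array(L)/6+[182-490/6,285]
d=lambda L:np.array(L)/6+[345-490/6,292-280/6]
a=lambda L:np.array(L)/8+[270,205]
print(fit(c,W,b([[662,35],[727,88],[565,215],[535,188],[620,126]]),[.4,.1,-.6]))
print(fit(c,W,d([[620,512],[540,480],[655,308],[690,322],[625,422]]),[.4,-.2,2.8]))
# rim corners + weight1 handle, weight2 handle tops
H=bed(np.array([[0,0,0]])) 
print(fit(c,RIM[:3],a([[42,105],[445,48],[100,432]]),[.5,-.1,.1]))
E
```

```text
(array([ 0.40120125,  0.23877336, -0.68094039]), array([[-0.04621989, -0.17556752],
       [ 0.31318957,  0.3266159 ],
       [ 0.27258106, -0.17605276],
       [ 0.21612009,  0.06583775],
       [-0.7384724 , -0.04118341]]))
(array([ 0.37557074, -0.24299586,  2.78481678]), array([[ 0.19529555, -0.0602963 ],
       [-0.33092478,  0.09643003],
       [-0.21314773,  0.04682866],
       [ 0.23968524,  0.06150781],
       [ 0.10704873, -0.1414271 ]]))
(array([ 0.6193358 , -0.05541636,  0.17629473]), array([[-0.31906712,  2.14110372],
       [ 0.2827354 ,  0.27220561],
       [ 0.04100316, -2.47652053]]))
```

```bash
cat >> h.py <<'E'
def toolR(yaw,tilt=0):
    "tool z down, tool y at yaw; tilt: lean so that tool z = -bed z for rack yaw=yaw"
    Ry=R.from_euler('zyx',[yaw,-tilt,0]).as_matrix() # bed frame (x up-slope)
    return np.c_[Ry[:,1],Ry[:,0],-Ry[:,2]]
def go(Pc,Rc,Pt,Rt):
    "move from commanded pose to target: print units"
    x=Rc.T@(np.array(Pt)-Pc)/.06; w=R.from_matrix(Rc.T@Rt).as_rotvec(degrees=True)/10
    print("twist",w.round(3).tolist(),"xyz",x.round(3).tolist())
def now():
    o=arm.observe(); return o["position"],R.from_rotvec(o["ee_rot"]).as_matrix(),o
E
python3 - <<'E'
from h import *
p,r,o=now()
print(r.round(2))
go(p,r,[.401,.239,.15],toolR(-.68))
E
```

```text
[[-0.94  0.33 -0.  ]
 [ 0.33  0.94 -0.  ]
 [-0.   -0.   -1.  ]]
twist [-0.005, 0.008, 10.955] xyz [-4.979, -4.429, 1.457]
```

jog_arm([
  {"twist": [0, 0, 1.0], "xyz": [-0.5, -0.45, 0], "grip": -1},
  {"twist": [0, 0, 2.0], "xyz": [-1.1, -0.95, 0.1], "grip": -1},
  {"twist": [0, 0, 3.0], "xyz": [-1.7, -1.5, 0.2], "grip": -1},
  {"twist": [0, 0, 4.0], "xyz": [-2.3, -2.0, 0.4], "grip": -1},
  {"twist": [0, 0, 5.0], "xyz": [-2.9, -2.6, 0.6], "grip": -1},
], force=40)

```text
clock: 0.72
position: [0.3206, 0.3832, 0.2013]
ee_rot: [-1.796, -2.577, -0.0]
force: [0.7, 0.1, 0.4]
width: 1.003
```

Run:
```python
from h import *
p,r,o=now()
print(p,o["clock"],o["joints"],np.degrees(np.arctan2(r[1,1],r[0,1])))
go(p,r,[.401,.239,.15],toolR(-.68))
```

```text
[0.32060293 0.38321253 0.2013317 ] 0.725 [-1.18886574  0.26792007  0.25804449  1.93785285 -0.08343488  0.94564863
 -0.537173  ] 20.259174847662116
twist [0.001, -0.002, 5.922] xyz [-2.719, 0.425, 0.855]
```

jog_arm([
  {"twist": [0, 0, 1.0], "xyz": [-0.5, 0.08, 0.15], "grip": -1},
  {"twist": [0, 0, 2.0], "xyz": [-1.1, 0.16, 0.3], "grip": -1},
  {"twist": [0, 0, 3.0], "xyz": [-1.7, 0.25, 0.5], "grip": -1},
  {"twist": [0, 0, 4.0], "xyz": [-2.3, 0.35, 0.7], "grip": -1},
  {"twist": [0, 0, 5.0], "xyz": [-2.72, 0.425, 0.855], "grip": -1},
])

```text
clock: 1.35
position: [0.4016, 0.2389, 0.1499]
ee_rot: [2.718, 1.575, -0.001]
force: [0.3, 0.1, -0.6]
width: 1.005
```

jog_arm([
  {"twist": [0, 0, 0.92], "xyz": [0, 0, 0], "grip": -1},
  {"twist": [0, 0, 0.92], "xyz": [0, 0, 0], "grip": -1},
])

```text
clock: 1.6
position: [0.4011, 0.2404, 0.1502]
ee_rot: [2.83, 1.363, -0.001]
force: [-0.2, -0.7, -0.1]
width: 1.002
```

Run:
```python
from h import *
p,r,o=now()
im=arm.get_image("wrist"); cv2.imwrite("pics/w3.png",im)
print(p,o["clock"],o["joints"])
print(proj(cam("wrist",o),place([.4012,.2388,-.681],W)).round())
np.save("o3.npy",o,allow_pickle=True)
```

```text
[0.40113412 0.24043806 0.15018727] 1.6 [-1.07376247  0.30357413  0.52596224  2.08530635 -0.20960482  0.80338637
 -1.09461542]
[[378. 214.]
 [375. 272.]
 [237. 240.]
 [236. 213.]
 [316. 255.]]
```

View pics/w3.png

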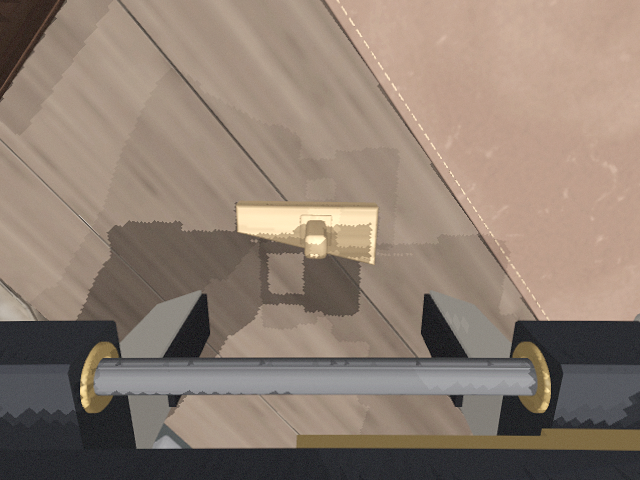

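Run:
```python
from h import *
o=np.load("o3.npy",allow_pickle=True).item(); c=cam("wrist",o)
v,f=fit(c,W,np.array([[379,205],[376,264],[237,231],[236,204],[316,247]]),[.4,.24,-.68]); print(v,f.round(1))
r=R.from_rotvec(o["ee_rot"]).as_matrix()
go(o["position"],r,[v[0],v[1],.035],toolR(v[2]))
```

```text
[ 0.40529961  0.24347994 -0.68303867] [[ 0.2  0.3]
 [-0.3  0.2]
 [ 0.1  0.5]
 [-0.4  0. ]
 [ 0.4 -1. ]]
twist [0.001, 0.004, 0.055] xyz [0.084, 0.022, 1.92]
```

jog_arm([
  {"twist": [0, 0, 0.05], "xyz": [0.084, 0.022, 0.8], "grip": -1},
  {"twist": [0, 0, 0.05], "xyz": [0.084, 0.022, 1.5], "grip": -0.5},
  {"twist": [0, 0, 0.05], "xyz": [0.084, 0.022, 1.92], "grip": -0.3},
  {"twist": [0, 0, 0.05], "xyz": [0.084, 0.022, 1.92], "grip": 1},
  {"twist": [0, 0, 0.05], "xyz": [0.084, 0.022, 1.92], "grip": 1},
], force=40)

```text
clock: 2.28
position: [0.4058, 0.2443, 0.036]
ee_rot: [-2.835, -1.352, -0.001]
force: [0.6, 0.1, -0.2]
width: 0.62
```

jog_arm([
  {"twist": [0, 0, 0], "xyz": [0, 0, 0], "grip": 1},
  {"twist": [0, 0, 0], "xyz": [0, 0, 0], "grip": 1},
  {"twist": [0, 0, 0], "xyz": [0, 0, 0], "grip": 1},
])

```text
clock: 2.65
position: [0.4056, 0.2441, 0.0357]
ee_rot: [-2.836, -1.35, -0.001]
force: [-0.7, -0.6, 0.2]
width: 0.288
```

jog_arm([
  {"twist": [0, 0, 0], "xyz": [0, 0, 0], "grip": 1},
  {"twist": [0, 0, 0], "xyz": [0, 0, 0], "grip": 1},
  {"twist": [0, 0, 0], "xyz": [0, 0, -0.1], "grip": 1},
  {"twist": [0, 0, 0], "xyz": [0, 0, -1], "grip": 1},
  {"twist": [0, 0, 0], "xyz": [0, 0, -2], "grip": 1},
])

```text
clock: 3.28
position: [0.4048, 0.243, 0.1562]
ee_rot: [2.836, 1.348, -0.004]
force: [1.1, 1.3, -1.4]
width: 0.151
```

Run:
```python
from h import *
p,r,o=now(); print(p,o["force"],o["width"])
v=[.621,-.053,.176]
Pt=place(v,bed([[0,-.012,.16]]))[0]; print(Pt)
go(p,r,Pt,toolR(v[2],np.pi/6))
```

```text
[0.40479068 0.24304491 0.15620195] [ 1.06621282  1.30524501 -1.36032649] 0.15051056664251916
[ 0.54433696 -0.07882205  0.17856406]
twist [-2.999, 0.791, -4.803] xyz [-2.694, 5.19, -0.364]
```

jog_arm([
  {"twist": [-0.5, 0.13, -0.8], "xyz": [-0.45, 0.8, -0.3], "grip": 1},
  {"twist": [-1.0, 0.26, -1.6], "xyz": [-0.9, 1.7, -0.5], "grip": 1},
  {"twist": [-1.5, 0.4, -2.4], "xyz": [-1.35, 2.6, -0.6], "grip": 1},
  {"twist": [-2.0, 0.53, -3.2], "xyz": [-1.8, 3.45, -0.6], "grip": 1},
  {"twist": [-2.5, 0.66, -4.0], "xyz": [-2.25, 4.3, -0.5], "grip": 1},
])

```text
clock: 3.9
position: [0.5124, -0.004, 0.187]
ee_rot: [2.006, 1.966, 0.386]
force: [0.1, 1.3, -2.2]
width: 0.146
```

Run:
```python
from h import *
p,r,o=now(); print(p,o["force"],o["width"])
v=[.621,-.053,.176]
Pt=place(v,bed([[0,-.012,.16]]))[0]
go(p,r,Pt,toolR(v[2],np.pi/6))
```

```text
[ 0.51236886 -0.00397839  0.1869973 ] [ 0.10242187  1.30238942 -2.22014397] 0.1460474038179145
twist [-0.671, 0.111, -1.08] xyz [-1.231, 0.451, 0.376]
```

jog_arm([
  {"twist": [-0.34, 0.06, -0.54], "xyz": [-0.6, 0.22, 0.19], "grip": 1},
  {"twist": [-0.67, 0.11, -1.08], "xyz": [-1.23, 0.45, 0.38], "grip": 1},
  {"twist": [-0.67, 0.11, -1.08], "xyz": [-1.23, 0.45, 0.38], "grip": 1},
  {"twist": [-0.67, 0.11, -1.08], "xyz": [-1.23, 0.45, 0.38], "grip": 1},
])

```text
clock: 4.4
position: [0.5436, -0.0799, 0.1773]
ee_rot: [1.744, 2.067, 0.461]
force: [-0.6, 0.3, -1.6]
width: 0.151
```

Run:
```python
from h import *
p,r,o=now()
im=arm.get_image("wrist"); cv2.imwrite("pics/r1.png",im)
print(p,o["clock"],o["joints"])
print(proj(cam("wrist",o),place([.621,-.053,.176],RIM)).round())
np.save("o4.npy",o,allow_pickle=True)
```

```text
[ 0.54356545 -0.07994779  0.17731563] 4.4 [-0.09563613  0.17455849  0.18886356  2.29064127 -0.416861    0.17436322
  0.64314417]
[[412.  83.]
 [391. 287.]
 [227.  80.]
 [240. 284.]]
```

View pics/r1.png

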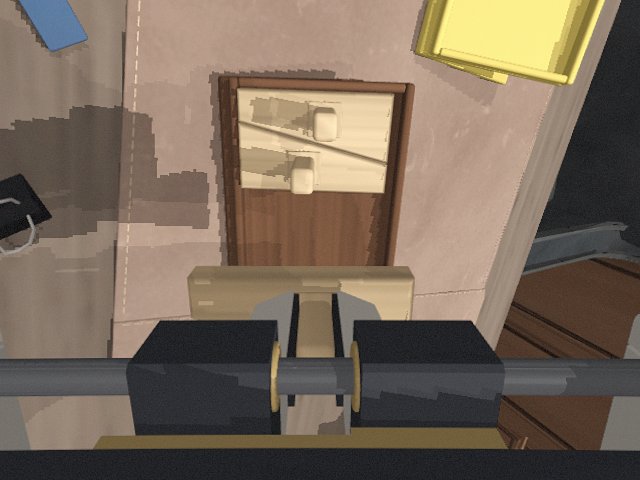

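Run:
```python
import cv2
im=cv2.imread("pics/r1.png")[68:268,205:425]
cv2.imwrite("pics/r1c.png",cv2.resize(im,None,fx=3,fy=3,interpolation=cv2.INTER_CUBIC))
```

```text
(no output)
```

View pics/r1c.png

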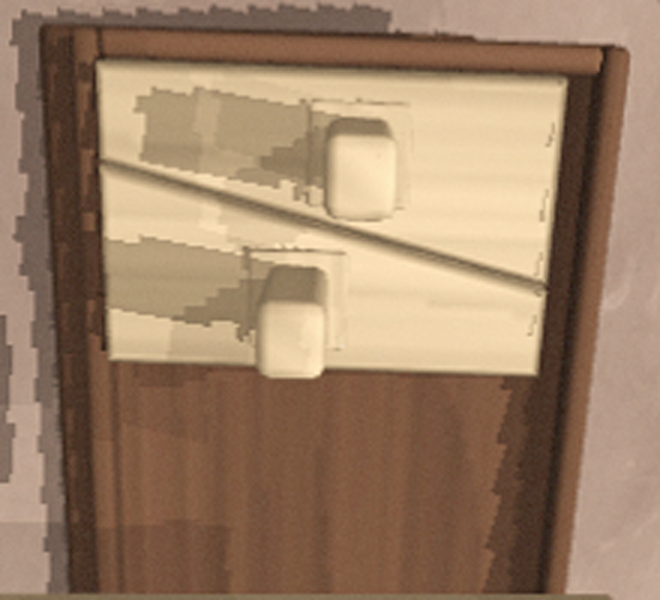

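Run:
```python
from h import *
o=np.load("o4.npy",allow_pickle=True).item(); c=cam("wrist",o)
uv=np.array([[628,48],[75,28],[98,60],[566,78],[545,285],[100,158],[107,360],[537,376],[543,294],[103,165]])/3+[205,68]
def mod(p):
    v=p[:3]
    w1=W[[3,0,1,2]]+[p[3],p[4],0]
    w2=W[[0,3,2,1]]*[-1,-1,1]+[p[5],p[6],0]
    P=np.r_[np.array([[60,75,13],[-60,75,13]])/1e3,w1,w2]
    return proj(c,place(v,bed(P)))
r=least_squares(lambda p:(mod(p)-uv).ravel(),[.621,-.053,.176,.002,.052,-.01,.021],x_scale=[.01,.01,.1,.01,.01,.01,.01])
print(r.x.round(4)); print(r.fun.reshape(-1,2).round(1))
np.save("fit.npy",r.x)
# held weight in tool frame: fit from visible top-face corner pixels? print predicted for nominal hold
p,rr=o["position"],R.from_rotvec(o["ee_rot"]).as_matrix()
B=np.array([[43.75,16.75,18],[-56.25,16.75,18],[43.75,16.75,0],[-56.25,16.75,0]])/1e3
T=np.c_[B[:,1],B[:,0],.0357-B[:,2]]
print(proj(c,T@rr.T+p).round())
```

```text
[ 0.6212 -0.0526  0.1516  0.0023  0.052  -0.01    0.0196]
[[ 0.3  0.4]
 [-0.5 -0.3]
 [ 0.2  0.1]
 [-0.3  0.3]
 [-0.5 -0.4]
 [ 0.6 -0.2]
 [ 0.8  0. ]
 [-0.9  0.2]
 [ 0.1 -0.7]
 [-0.   0.4]]
[[412. 274.]
 [181. 274.]
 [404. 259.]
 [193. 259.]]
```

Run:
```python
import cv2
im=cv2.imread("pics/r1.png")[250:350,175:430]
cv2.imwrite("pics/r1d.png",cv2.resize(im,None,fx=3,fy=3,interpolation=cv2.INTER_CUBIC))
```

```text
(no output)
```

View pics/r1d.png

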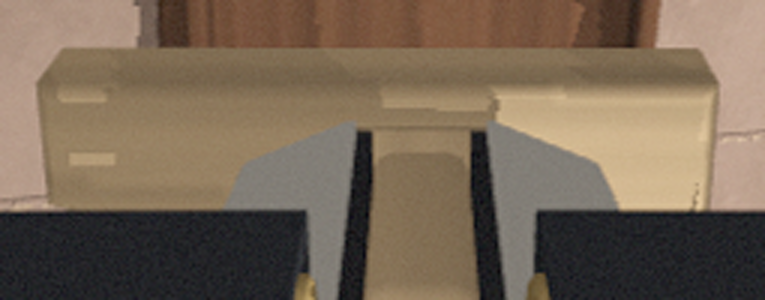

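Run:
```python
from h import *
p,r,o=now(); v=np.load("fit.npy")[:3]
print(((place([0,0,-v[2]],p-[v[0],v[1],0])-[0,0,.04])@RB).round(4))
Rt=toolR(v[2],np.pi/6)
go(p,r,place(v,bed([[.004,-.0159,.075]]))[0],Rt)
```

```text
[[-0.0012 -0.015   0.1593]]
twist [-0.02, 0.012, 0.107] xyz [0.09, 0.103, 1.402]
```

jog_arm([
  {"twist": [-0.02, 0.01, 0.107], "xyz": [0.09, 0.103, 0.7], "grip": 1},
  {"twist": [-0.02, 0.01, 0.107], "xyz": [0.09, 0.103, 1.4], "grip": 1},
  {"twist": [-0.02, 0.01, 0.107], "xyz": [0.09, 0.103, 1.4], "grip": 1},
  {"twist": [-0.02, 0.01, 0.107], "xyz": [0.09, 0.103, 1.7], "grip": 1},
  {"twist": [-0.02, 0.01, 0.107], "xyz": [0.09, 0.103, 1.7], "grip": 1},
])

```text
clock: 5.08
position: [0.6048, -0.0712, 0.1032]
ee_rot: [1.773, 2.076, 0.459]
force: [-0.5, 0.2, -2.0]
width: 0.149
```

```bash
cat >> h.py <<'E'
def inbed(p,v): return ((place([0,0,-v[2]],p-[v[0],v[1],0])-[0,0,.04])@RB)[0]
E
python3 - <<'E'
from h import *
p,r,o=now(); v=np.load("fit.npy")[:3]
print(inbed(p,v).round(4),o["force"])
Rt=toolR(v[2],np.pi/6)
go(p,r,place(v,bed([[.004,-.0159,.0365]]))[0],Rt)
E
```

```text
[ 0.0151 -0.016   0.0642] [-0.51734435  0.1831708  -1.97053037]
twist [-0.134, -0.057, 0.023] xyz [0.036, -0.172, 0.466]
```

Run:
```python
from h import *
p,r,o=now(); print(o["joints"].round(3),o["dq"].round(3)); arm.get_image("top")
p,r,o=now(); v=np.load("fit.npy")[:3]; print(o["joints"].round(3),inbed(p,v), np.degrees(R.from_matrix(toolR(v[2],np.pi/6).T@r).as_rotvec()))
```

```text
[-0.118  0.402  0.211  2.217 -1.316  0.118  1.498] [ 0.003 -0.041  0.007  0.028 -0.02   0.003 -0.041]
[-0.118  0.4    0.211  2.218 -1.317  0.118  1.497] [ 0.01510266 -0.01610758  0.06501549] [ 1.29010147  0.56250641 -0.10115389]
```

```bash
cat > fk.py <<'E'
from h import *
import itertools
def FK(q,th,s):
    # th: base yaw, tool yaw, link offsets 
    yaw0,yaw7=th[:2]; L=th[2:].reshape(-1,3)
    ax="zyzyzyz"; M=R.from_euler('z',yaw0); p=np.array(L[0]); f=None
    for i in range(7):
        M=M*R.from_euler(ax[i],s[i]*q[i])
        if i==4: f=M.apply([0,0,1])
        if i in(1,3,5): p=p+M.apply(L[(i+1)//2])
    M=M*R.from_euler('z',yaw7)
    return p,M,f
E
cat > rec.py <<'E'
import numpy as np
from cell import arm
n=np.load
REC=[([-1.33459851,.43523982,.02497486,1.5740567,-.01158749,1.13397555,-.07513365],[.20762138,.58901287,.23695014],[-.529776480,-3.09649176,.0024])]
REC.append(([-1.18886574,.26792007,.25804449,1.93785285,-.08343488,.94564863,-.537173],[.32060293,.38321253,.2013317],[-1.796,-2.577,0]))
for f in("o3.npy","o4.npy"):
    o=n(f,allow_pickle=True).item(); REC.append((o["joints"],o["position"],o["ee_rot"]))
o=arm.observe(); REC.append((o["joints"],o["position"],o["ee_rot"]))
E
python3 - <<'E'
from fk import *; from rec import REC
# th: yaw0,yaw7,L0(3),L1(3),L2(3),L3(3) ; 
best=[]
def res(th,s):
    e=[]
    for q,p,w in REC:
        a,M,_=FK(q,th,s); e+=[a-p,.3*(M.inv()*R.from_rotvec(w)).as_rotvec()]
    return np.r_[np.concatenate(e),1e-3*th[2:]]
for s in itertools.product([-1,1],[1],[-1,1],[1],[-1,1],[1],[-1,1]):
  for y7 in(0,1.57,3.14,-1.57):
    r=least_squares(res,np.r_[0,y7,0,0,.3,0,0,.35,0,0,.35,0,0,.15],args=(s,),max_nfev=200)
    best.append((r.cost,s,r.x))
best.sort(key=lambda b:b[0])
for b in best[:3]: print(b[0],b[1],b[2].round(3))
np.savez("fk.npz",s=best[0][1],th=best[0][2])
e=res(best[0][2],best[0][1])[:30].reshape(-1,6); print(e.round(4))
E
```

```text
3.638170957438651e-07 (-1, 1, -1, 1, -1, 1, -1) [-0.     1.571  0.     0.     0.272 -0.    -0.036  0.558 -0.    -0.017
  0.428 -0.    -0.     0.359]
3.6381709574386765e-07 (-1, 1, -1, 1, -1, 1, -1) [-0.     1.571  0.     0.     0.272 -0.    -0.036  0.558 -0.    -0.017
  0.428 -0.    -0.     0.359]
3.638170957438744e-07 (-1, 1, -1, 1, -1, 1, -1) [-0.     1.571  0.     0.     0.272 -0.    -0.036  0.558 -0.    -0.017
  0.428 -0.    -0.     0.359]
[[ 0.     -0.     -0.     -0.      0.     -0.    ]
 [-0.      0.      0.      0.0002  0.0001  0.    ]
 [-0.      0.      0.     -0.      0.     -0.    ]
 [-0.      0.      0.     -0.      0.     -0.    ]
 [-0.     -0.     -0.     -0.      0.     -0.    ]]
```

```bash
cat >> fk.py <<'E'
try:
    _z=np.load("fk.npz"); TH,S=_z["th"],_z["s"]
except Exception: pass
LO=np.array([-2.62,-.44,-1.27,.08,-1.32,.12,-2.74])+.01; HI=np.array([2.62,2.09,1.32,2.57,4.46,2,2.74])-.01
def ik(P,Rt,q0,reg=0.0):
    def f(q):
        a,M,_=FK(q,TH,S); return np.r_[(a-P)*3,(M.inv()*R.from_matrix(Rt)).as_rotvec(),reg*(q-q0)]
    r=least_squares(f,np.clip(q0,LO+1e-3,HI-1e-3),bounds=(LO,HI)); return r.x,np.abs(r.fun[:6]).max()
E
python3 - <<'E'
from fk import *
v=np.load("fit.npy")[:3]; rng=np.random.default_rng(0)
qn=arm.observe()["joints"]
for (bx,by,bz) in((.004,-.0159,.0357),(-.006,-.048,.0357),(.004,-.0159,.12)):
  for roll in(0,-20,-12,12,20):
    Rt=toolR(v[2],np.pi/6)@R.from_euler('y',roll,degrees=True).as_matrix()
    P=place(v,bed([[bx,by,bz]]))[0]; sol=[]
    for q3 in np.linspace(-1.2,1.2,9):
      for q5 in(-1,0,1.5,3,4.2):
        q0=qn.copy();q0[0]=-q3;q0[2]=q3;q0[4]=q5;q0[5]=.3;q0[6]=1.5-q5 if q5<4 else -2
        q,e=ik(P,Rt,q0)
        if e<1e-3: sol.append(q.round(2))
    sol=np.unique(np.array(sol),axis=0) if sol else []
    print(bx,bz,roll,len(sol)); 
    if len(sol): print(sol[np.argsort(sol[:,2])][::max(1,len(sol)//6)])
E
```

```text
0.004 0.0357 0 28
[[ 0.52  0.54 -0.62  2.2   1.78  0.29 -1.5 ]
 [ 0.42  0.51 -0.49  2.21  1.86  0.22 -1.61]
 [ 0.4   0.51 -0.46  2.21  1.88  0.2  -1.63]
 [ 0.36  0.5  -0.41  2.21  1.93  0.18 -1.69]
 [ 0.34  0.49 -0.38  2.21  1.97  0.17 -1.73]
 [ 0.32  0.49 -0.36  2.21  2.    0.16 -1.77]
 [ 0.29  0.48 -0.31  2.22  2.07  0.14 -1.85]]
0.004 0.0357 -20 29
[[ 0.27  0.62 -0.68  2.23  1.75  0.84 -1.73]
 [ 0.13  0.57 -0.49  2.24  1.75  0.73 -1.78]
 [-0.19  0.52 -0.07  2.27  1.81  0.52 -1.9 ]
 [-0.32  0.52  0.1   2.28  1.86  0.44 -1.97]
 [-0.52  0.54  0.37  2.29  2.    0.31 -2.14]
 [-0.6   0.56  0.48  2.3   2.12  0.26 -2.27]
 [-0.65  0.58  0.54  2.3   2.21  0.23 -2.37]
 [-0.67  0.59  0.58  2.31  2.29  0.21 -2.45]]
0.004 0.0357 -12 26
[[ 0.43  0.59 -0.74  2.23  1.78  0.66 -1.64]
 [ 0.14  0.5  -0.35  2.25  1.85  0.46 -1.79]
 [-0.05  0.48 -0.11  2.26  1.95  0.35 -1.92]
 [-0.18  0.48  0.06  2.27  2.06  0.28 -2.05]
 [-0.27  0.48  0.17  2.28  2.18  0.24 -2.18]
 [-0.32  0.49  0.24  2.29  2.28  0.22 -2.29]
 [-0.34  0.49  0.27  2.29  2.32  0.21 -2.33]]
0.004 0.0357 12 32
[[ 0.88  0.7  -0.95  2.11  1.2
[... 3267 characters left out ...]
29  0.46  2.34  1.5   0.13 -1.46]]
0.004 0.12 12 43
[[ 1.13  0.63 -1.22  2.13  0.92  0.4  -0.46]
 [ 1.04  0.54 -1.06  2.14  0.65  0.3  -0.21]
 [ 1.01  0.52 -1.01  2.14  0.56  0.28 -0.13]
 [ 0.89  0.44 -0.83  2.15  0.13  0.24  0.27]
 [ 0.7   0.38 -0.58  2.16 -0.41  0.24  0.79]
 [ 0.19  0.32  0.05  2.2  -1.06  0.38  1.4 ]
 [-0.26  0.36  0.63  2.23 -1.29  0.57  1.62]]
0.004 0.12 20 39
[[ 1.2   0.73 -1.26  2.07  0.64  0.45 -0.1 ]
 [ 1.19  0.7  -1.22  2.07  0.56  0.42 -0.02]
 [ 1.16  0.66 -1.15  2.07  0.43  0.39  0.1 ]
 [ 1.09  0.59 -1.03  2.08  0.15  0.36  0.36]
 [ 0.9   0.48 -0.74  2.09 -0.4   0.36  0.88]
 [ 0.57  0.39 -0.3   2.11 -0.88  0.47  1.31]
 [ 0.08  0.38  0.32  2.15 -1.17  0.66  1.58]]
```

```bash
cat >> fk.py <<'E'
def tgt(bx,by,bz,roll=0,tilt=30):
    v=np.load("fit.npy")[:3]
    return place(v,bed([[bx,by,bz]]))[0], toolR(v[2],np.radians(tilt))@R.from_euler('y',roll,degrees=True).as_matrix()
def st():
    p,r,o=now(); v=np.load("fit.npy")[:3]
    print("bed",inbed(p,v).round(4),"q",o["joints"].round(3),"F",o["force"].round(1),"w",o["width"].round(3),"t",o["clock"])
    print("rot err deg",np.degrees(R.from_matrix(toolR(v[2],np.pi/6).T@r).as_rotvec()).round(1))
    return p,r
E
python3 - <<'E'
from fk import *
p,r=st()
go(p,r,*tgt(0,-.016,.18)); go(*tgt(0,-.016,.18),*tgt(0,-.016,.18,-20))
E
```

```text
Traceback (most recent call last):
  File "fk.py", line 26, in st
    print("bed",inbed(p,v).round(4),"q",o["joints"].round(3),"F",o["force"].round(1),"w",o["width"].round(3),"t",o["clock"])
                                                                                         ^^^^^^^^^^^^^^^^
AttributeError: 'float' object has no attribute 'round'
```

```bash
sed -i 's/o\["width"\].round(3)/round(o["width"],3)/' fk.py
python3 - <<'E'
from fk import *
p,r=st()
go(p,r,*tgt(0,-.016,.18)); go(*tgt(0,-.016,.18),*tgt(0,-.016,.18,-20))
E
```

```text
bed [ 0.0151 -0.0161  0.065 ] q [-0.118  0.4    0.211  2.218 -1.317  0.118  1.497] F [-0.1  0.8 -1.7] w 0.149 t 5.125
rot err deg [ 1.3  0.6 -0.1]
twist [-0.129, -0.056, 0.01] xyz [-0.118, -0.307, -1.905]
twist [0.0, -2.0, 0.0] xyz [0.0, 0.0, 0.0]
```

jog_arm([
  {"twist": [-0.13, -0.06, 0], "xyz": [-0.12, -0.3, -0.9], "grip": 1},
  {"twist": [-0.13, -0.06, 0], "xyz": [-0.12, -0.3, -1.9], "grip": 1},
  {"twist": [-0.13, -0.06, 0], "xyz": [-0.12, -0.3, -1.9], "grip": 1},
])

```text
clock: 5.5
position: [0.5365, -0.0817, 0.1952]
ee_rot: [1.759, 2.051, 0.476]
force: [0.9, 0.5, -0.6]
width: 0.152
```

jog_arm([
  {"twist": [0, -0.5, 0], "xyz": [0, 0, 0], "grip": 1},
  {"twist": [0, -1, 0], "xyz": [0, 0, 0], "grip": 1},
  {"twist": [0, -1.5, 0], "xyz": [0, 0, 0], "grip": 1},
  {"twist": [0, -2, 0], "xyz": [0, 0, 0], "grip": 1},
  {"twist": [0, -2, 0], "xyz": [0, 0, 0], "grip": 1},
])

```text
clock: 6.12
position: [0.5335, -0.0804, 0.1922]
ee_rot: [1.723, 1.848, 0.173]
force: [-0.3, -0.2, -1.5]
width: 0.151
```

Run:
```python
from fk import *
p,r=st()
go(p,r,*tgt(.003,-.016,.10,-20))
```

```text
bed [-0.0026 -0.0143  0.1772] q [-1.234  0.342  1.299  2.383 -0.029  0.12   0.055] F [-0.3 -0.2 -1.5] w 0.151 t 6.125
rot err deg [  0.9 -17.4  -0. ]
twist [-0.09, -0.256, 0.019] xyz [0.448, 0.121, 1.204]
```

Run:
```python
from fk import *
p,r=st()
P,Rt=tgt(0,0,0,0,5); P=np.array([.50,-.07,.24])
go(p,r,P,Rt); 
_,R2=tgt(0,0,0,-20,5); go(P,Rt,P,R2)
```

```text
bed [-0.0026 -0.0143  0.1772] q [-1.234  0.342  1.299  2.383 -0.029  0.12   0.055] F [-0.3 -0.2 -1.5] w 0.151 t 6.125
rot err deg [  0.9 -17.4  -0. ]
twist [2.364, 2.093, -0.376] xyz [-0.115, -0.074, -0.979]
twist [-0.0, -2.0, 0.0] xyz [0.0, 0.0, 0.0]
```

jog_arm([
  {"twist": [0.8, 0.7, -0.13], "xyz": [-0.04, -0.02, -0.35], "grip": 1},
  {"twist": [1.6, 1.4, -0.25], "xyz": [-0.08, -0.05, -0.7], "grip": 1},
  {"twist": [2.36, 2.09, -0.38], "xyz": [-0.12, -0.07, -0.98], "grip": 1},
  {"twist": [2.36, 2.09, -0.38], "xyz": [-0.12, -0.07, -0.98], "grip": 1},
  {"twist": [2.36, 2.09, -0.38], "xyz": [-0.12, -0.07, -0.98], "grip": 1},
])

```text
clock: 6.75
position: [0.5006, -0.0724, 0.2398]
ee_rot: [2.002, 2.327, 0.084]
force: [-0.4, 1.0, -1.8]
width: 0.148
```

Run:
```python
from fk import *
p,r=st()
```

```text
bed [-0.0059 -0.0014  0.2341] q [-0.753  0.248  0.981  1.979 -0.27   0.949  0.503] F [-0.4  1.  -1.8] w 0.148 t 6.75
rot err deg [24.6  3.5  0. ]
```

jog_arm([
  {"twist": [0, -0.7, 0], "xyz": [0, 0, 0], "grip": 1},
  {"twist": [0, -1.4, 0], "xyz": [0, 0, 0], "grip": 1},
  {"twist": [0, -2.3, 0], "xyz": [0, 0, 0], "grip": 1},
  {"twist": [0, -2.3, 0], "xyz": [0, 0, 0], "grip": 1},
  {"twist": [0, -2.3, 0], "xyz": [0, 0, 0], "grip": 1},
])

```text
clock: 7.38
position: [0.5005, -0.0706, 0.2399]
ee_rot: [1.81, 2.078, -0.287]
force: [-0.5, -0.4, -1.0]
width: 0.149
```

Run:
```python
from fk import *
p,r=st()
```

```text
bed [-0.0057  0.0004  0.2342] q [-1.184e+00  3.230e-01  1.180e+00  2.067e+00  1.460e-01  8.200e-01
  2.000e-03] F [-0.5 -0.4 -1. ] w 0.149 t 7.375
rot err deg [ 24.2 -18.9  -5.2]
```

```bash
cat > sim.py <<'E'
from fk import *
def step(q,P,Rt,lam=0.0,post=0.0,n=1):
    a,M,_=FK(q,TH,S); e=np.r_[P-a,(R.from_matrix(Rt)*M.inv()).as_rotvec()]
    J=np.zeros((6,7))
    for i in range(7):
        d=q.copy();d[i]+=1e-5; b,N,_=FK(d,TH,S); J[:,i]=np.r_[b-a,(N*M.inv()).as_rotvec()]/1e-5
    Ji=J.T@np.linalg.inv(J@J.T+lam**2*np.eye(6)); dq=Ji@e
    dq+=(np.eye(7)-Ji@J)@(post*((LO+HI)/2-q))
    return np.clip(q+dq,LO-.01,HI+.01)
def path(q,A,B,n=40,**k):
    (P0,R0),(P1,R1)=A,B; w=R.from_matrix(R0.T@R1).as_rotvec(); tr=[]
    for t in np.linspace(0,1,n+1)[1:]:
        q=step(q,P0+(P1-P0)*t,R0@R.from_rotvec(w*t).as_matrix(),**k); tr.append(q)
    return np.array(tr)
def pose(q): a,M,_=FK(q,TH,S); return a,M.as_matrix()
E
python3 - <<'E'
from sim import *
A=np.array([-.753,.248,.981,1.979,-.27,.949,.503]);B=arm.observe()["joints"]
C=np.array([-1.234,.342,1.299,2.383,-.029,.12,.055])
h0=np.load("o3.npy",allow_pickle=True).item()["joints"];h1=np.load("o4.npy",allow_pickle=True).item()["joints"]
s0=np.array([-1.33459851,.43523982,.02497486,1.5740567,-.01158749,1.13397555,-.07513365]);s1=np.array([-1.18886574,.26792007,.25804449,1.93785285,-.08343488,.94564863,-.537173])
for X,Y in((A,B),(C,A),(s0,s1),(s1,h0),(h0,h1)):
    print("real",Y.round(3))
    for post in(0,.005): print("  sim",post,path(X.copy(),pose(X),pose(Y),post=post)[-1].round(3))
E
```

```text
real [-1.184e+00  3.230e-01  1.180e+00  2.067e+00  1.460e-01  8.200e-01
  2.000e-03]
  sim 0 [-1.197  0.334  1.205  2.068  0.126  0.817  0.024]
  sim 0.005 [-1.023  0.241  0.925  2.06   0.294  0.857 -0.169]
real [-0.753  0.248  0.981  1.979 -0.27   0.949  0.503]
  sim 0 [-0.766  0.253  1.     1.98  -0.278  0.951  0.513]
  sim 0.005 [-0.653  0.22   0.841  1.974 -0.216  0.94   0.438]
real [-1.189  0.268  0.258  1.938 -0.083  0.946 -0.537]
  sim 0 [-1.19   0.268  0.259  1.938 -0.084  0.946 -0.537]
  sim 0.005 [-1.062  0.267  0.1    1.928 -0.032  0.947 -0.593]
real [-1.074  0.304  0.526  2.085 -0.21   0.803 -1.095]
  sim 0 [-1.071  0.303  0.522  2.085 -0.208  0.803 -1.096]
  sim 0.005 [-0.957  0.291  0.376  2.077 -0.147  0.799 -1.166]
real [-0.096  0.175  0.189  2.291 -0.417  0.174  0.643]
  sim 0 [-0.02   0.175  0.102  2.286 -0.314  0.169  0.54 ]
  sim 0.005 [ 0.052  0.178  0.021  2.28  -0.215  0.167  0.442]
```

```bash
nproc
cat > srch.py <<'E'
from sim import *
import sys, multiprocessing as mp
Q0=arm.observe()["joints"]
def wp(w):
    x,y,z,yaw,tilt,roll=w
    return np.array([x,y,z]),toolR(yaw,np.radians(tilt))@R.from_euler('y',roll,degrees=True).as_matrix()
H=tgt(.004,-.016,.10); G=tgt(.004,-.016,.0357)
def run(ws,q=None,n=12):
    q=Q0.copy() if q is None else q; A=pose(q); m=9
    for B in [wp(w) for w in ws]+[H,G]:
        tr=path(q,A,B,n=n); 
        m=min(m,np.minimum(tr-LO,HI-tr).min())
        if np.abs(np.diff(np.r_[[q],tr],axis=0)).max()>.5: m-=.3
        q=tr[-1]; A=B
        if m<-.15: break
    a,M=pose(q); e=np.abs(a-G[0]).max()+np.abs((R.from_matrix(M.T@G[1])).as_rotvec()).max()
    return m-e*3,q
def cand(seed):
    g=np.random.default_rng(seed); out=[]
    for _ in range(60):
        k=g.integers(1,4)
        ws=[[g.uniform(.42,.55),g.uniform(-.25,.2),g.uniform(.2,.33),g.uniform(-1.4,1.4),g.uniform(-10,30),g.uniform(-35,25)] for _ in range(k)]
        m,q=run(ws); out.append((m,ws,q))
    return max(out,key=lambda o:o[0])
if __name__=="__main__":
    with mp.Pool() as p: res=sorted(p.map(cand,range(mp.cpu_count()*int(sys.argv[1])),chunksize=1),key=lambda o:-o[0])
    for m,ws,q in res[:5]: print(round(m,3),np.round(ws,2).tolist(),q.round(2))
E
time OMP_NUM_THREADS=1 timeout 400 python3 srch.py 5
```

```text
4
-0.038 [[0.47, -0.07, 0.32, -0.88, 0.71, -5.46], [0.44, -0.02, 0.22, -0.49, 19.17, -6.16], [0.46, -0.1, 0.23, 0.98, 17.76, -29.7]] [ 0.23  0.48 -0.24  2.22  2.24  0.12 -2.03]
-0.05 [[0.49, 0.19, 0.21, 0.3, 5.06, 13.11], [0.44, 0.14, 0.27, 1.13, 9.09, -9.17], [0.52, 0.19, 0.25, 1.31, 27.16, -24.34]] [ 0.22  0.48 -0.23  2.22  2.27  0.12 -2.06]
-0.065 [[0.45, -0.23, 0.25, -1.27, 26.33, 2.38], [0.46, -0.13, 0.3, 1.12, 29.79, -29.96]] [ 0.21  0.47 -0.22  2.22  2.32  0.12 -2.11]
-0.075 [[0.43, -0.14, 0.28, 0.92, -5.89, -10.02], [0.5, -0.0, 0.27, 1.38, 29.36, -22.38]] [ 0.2   0.47 -0.2   2.22  2.36  0.12 -2.15]
-0.31 [[0.47, -0.06, 0.3, 0.57, 11.59, -16.38], [0.43, -0.16, 0.25, 1.04, -9.36, -10.62]] [ 0.86  0.79 -1.16  2.17  1.69  0.68 -1.29]
real	1m0.603s
user	3m44.591s
sys	0m0.263s
```

```bash
cat > ref.py <<'E'
from srch import *
B=[[[0.47,-0.07,0.32,-0.88,0.71,-5.46],[0.44,-0.02,0.22,-0.49,19.17,-6.16],[0.46,-0.1,0.23,0.98,17.76,-29.7]],
[[0.45,-0.23,0.25,-1.27,26.33,2.38],[0.46,-0.13,0.3,1.12,29.79,-29.96]],
[[0.43,-0.14,0.28,0.92,-5.89,-10.02],[0.5,0,0.27,1.38,29.36,-22.38]]]
sc=np.array([.02,.05,.02,.2,4,5])
def job(i):
    g=np.random.default_rng(i); w=np.array(B[i%3]); b=run(w)
    for k in range(220):
        c=w+g.normal(size=w.shape)*sc*g.choice([.3,1]); 
        c=np.clip(c,[.40,-.28,.2,-1.5,-10,-35],[.56,.22,.34,1.5,32,30])
        r=run(c)
        if r[0]>b[0]: w,b=c,r
    return b[0],w,b[1]
with mp.Pool() as p: res=sorted(p.map(job,range(8),chunksize=1),key=lambda o:-o[0])
for m,w,q in res[:4]: print(round(m,3),w.round(3).tolist(),q.round(2))
E
OMP_NUM_THREADS=1 timeout 560 python3 ref.py
```

```text
0.027 [[0.474, -0.241, 0.238, -1.126, 30.473, 7.813], [0.414, -0.059, 0.328, 0.816, 30.171, -27.824]] [ 0.51  0.54 -0.6   2.2   1.78  0.28 -1.51]
-0.011 [[0.45, -0.203, 0.269, -1.387, 31.253, 1.733], [0.46, -0.068, 0.302, 1.027, 32.0, -35.0]] [ 0.25  0.48 -0.27  2.22  2.18  0.12 -1.96]
-0.011 [[0.469, -0.126, 0.272, 0.601, -2.399, -8.846], [0.51, 0.039, 0.268, 1.5, 31.465, -15.215]] [ 0.25  0.48 -0.27  2.22  2.18  0.12 -1.96]
-0.011 [[0.429, -0.218, 0.233, -1.264, 29.282, -7.281], [0.464, -0.067, 0.294, 0.927, 32.0, -27.356]] [ 0.25  0.48 -0.27  2.22  2.18  0.12 -1.96]
```

```bash
cat > seg.py <<'E'
from srch import *
def seg(A,B,rate=8.0,mm=45,n=None):
    "print calls of <=5 rows following A->B"
    (P0,R0),(P1,R1)=A,B; w=R.from_matrix(R0.T@R1).as_rotvec()
    n=n or int(np.ceil(max(np.degrees(np.linalg.norm(w))/rate,np.linalg.norm(P1-P0)*1e3/mm)))
    f=lambda t:(P0+(P1-P0)*t,R0@R.from_rotvec(w*t).as_matrix())
    for c in range(0,n,5):
        a=f(c/n)
        print([{"twist":(R.from_matrix(a[1].T@f(k/n)[1]).as_rotvec(degrees=True)/10).round(2).tolist(),"xyz":(a[1].T@(f(k/n)[0]-a[0])/.06).round(2).tolist(),"grip":1} for k in range(c+1,min(c+5,n)+1)])
W1=[0.474,-0.241,0.238,-1.126,30.473,7.813];W2=[0.414,-0.059,0.328,0.816,30.171,-27.824]
E
python3 - <<'E'
from seg import *
print(run([W1,W2],n=30)); p,r=st(); q=arm.observe()["joints"]
print(path(q,pose(q),wp(W1))[-1].round(2))
seg(pose(q),wp(W1))
E
```

```text
(np.float64(0.03249040502707776), array([ 0.48611399,  0.53195411, -0.57665177,  2.20050219,  1.79760585,
        0.26092543, -1.53177391]))
bed [-0.0057  0.0004  0.2342] q [-1.184e+00  3.230e-01  1.180e+00  2.067e+00  1.460e-01  8.200e-01
  2.000e-03] F [-0.5 -0.4 -1. ] w 0.149 t 7.375
rot err deg [ 24.2 -18.9  -5.2]
[-0.34  0.15  1.15  2.31 -1.19  0.68  0.61]
[{'twist': [-0.13, 0.35, 0.69], 'xyz': [-0.23, -0.08, 0.1], 'grip': 1}, {'twist': [-0.27, 0.71, 1.39], 'xyz': [-0.46, -0.16, 0.19], 'grip': 1}, {'twist': [-0.4, 1.06, 2.08], 'xyz': [-0.69, -0.24, 0.29], 'grip': 1}, {'twist': [-0.53, 1.41, 2.77], 'xyz': [-0.92, -0.32, 0.39], 'grip': 1}, {'twist': [-0.66, 1.76, 3.47], 'xyz': [-1.15, -0.4, 0.49], 'grip': 1}]
[{'twist': [-0.13, 0.35, 0.69], 'xyz': [-0.25, 0.07, 0.02], 'grip': 1}, {'twist': [-0.27, 0.71, 1.39], 'xyz': [-0.5, 0.13, 0.04], 'grip': 1}, {'twist': [-0.4, 1.06, 2.08], 'xyz': [-0.76, 0.2, 0.06], 'grip': 1}, {'twist': [-0.53, 1.41, 2.77], 'xyz': [-1.01, 0.26, 0.08], 'grip': 1}, {'twist': [-0.66, 1.76, 3.47], 'xyz': [-1.26, 0.33, 0.09], 'grip': 1}]
[{'twist': [-0.13, 0.35, 0.69], 'xyz': [-0.17, 0.2, -0.03], 'grip': 1}]
```

jog_arm([
  {"twist": [-0.13, 0.35, 0.69], "xyz": [-0.23, -0.08, 0.1], "grip": 1},
  {"twist": [-0.27, 0.71, 1.39], "xyz": [-0.46, -0.16, 0.19], "grip": 1},
  {"twist": [-0.4, 1.06, 2.08], "xyz": [-0.69, -0.24, 0.29], "grip": 1},
  {"twist": [-0.53, 1.41, 2.77], "xyz": [-0.92, -0.32, 0.39], "grip": 1},
  {"twist": [-0.66, 1.76, 3.47], "xyz": [-1.15, -0.4, 0.49], "grip": 1},
])

```text
clock: 8.0
position: [0.4882, -0.1517, 0.2399]
ee_rot: [2.414, 1.548, 0.288]
force: [0.1, 0.0, -1.7]
width: 0.15
```

jog_arm([
  {"twist": [-0.13, 0.35, 0.69], "xyz": [-0.25, 0.07, 0.02], "grip": 1},
  {"twist": [-0.27, 0.71, 1.39], "xyz": [-0.5, 0.13, 0.04], "grip": 1},
  {"twist": [-0.4, 1.06, 2.08], "xyz": [-0.76, 0.2, 0.06], "grip": 1},
  {"twist": [-0.53, 1.41, 2.77], "xyz": [-1.01, 0.26, 0.08], "grip": 1},
  {"twist": [-0.66, 1.76, 3.47], "xyz": [-1.26, 0.33, 0.09], "grip": 1},
])

```text
clock: 8.62
position: [0.4757, -0.2294, 0.2399]
ee_rot: [2.777, 0.812, 0.868]
force: [0.2, 1.1, -1.5]
width: 0.148
```

Run:
```python
from seg import *
q=arm.observe()["joints"]; print(q.round(2), arm.observe()["width"])
print(run([W1,W2],q=q,n=30))
tr=path(q,pose(q),wp(W2)); print(tr[-1].round(2))
seg(pose(q),wp(W2))
```

```text
[-0.46  0.1   1.17  2.28 -1.    0.6   0.48] 0.14819340570745562
(np.float64(0.03743350215695465), array([ 0.48802559,  0.5325769 , -0.57922585,  2.20035391,  1.79622474,
        0.26228215, -1.52994453]))
[-0.04 -0.33 -0.43  2.53  1.2   0.59 -0.71]
[{'twist': [-0.15, -0.16, -0.74], 'xyz': [0.11, -0.18, -0.12], 'grip': 1}, {'twist': [-0.31, -0.33, -1.48], 'xyz': [0.22, -0.36, -0.24], 'grip': 1}, {'twist': [-0.46, -0.49, -2.22], 'xyz': [0.32, -0.53, -0.36], 'grip': 1}, {'twist': [-0.61, -0.65, -2.96], 'xyz': [0.43, -0.71, -0.48], 'grip': 1}, {'twist': [-0.76, -0.81, -3.7], 'xyz': [0.54, -0.89, -0.59], 'grip': 1}]
[{'twist': [-0.15, -0.16, -0.74], 'xyz': [0.17, -0.07, -0.16], 'grip': 1}, {'twist': [-0.31, -0.33, -1.48], 'xyz': [0.34, -0.13, -0.31], 'grip': 1}, {'twist': [-0.46, -0.49, -2.22], 'xyz': [0.51, -0.2, -0.47], 'grip': 1}, {'twist': [-0.61, -0.65, -2.96], 'xyz': [0.68, -0.26, -0.63], 'grip': 1}, {'twist': [-0.76, -0.81, -3.7], 'xyz': [0.85, -0.33, -0.78], 'grip': 1}]
[{'twist': [-0.15, -0.16, -0.74], 'xyz': [0.15, 0.06, -0.18], 'grip': 1}, {'twist': [-0.31, -0.33, -1.48], 'xyz': [0.29, 0.13, -0.36], 'grip': 1}, {'twist': [-0.46, -0.49, -2.22], 'xyz': [0.44, 0.19, -0.54], 'grip': 1}, {'twist': [-0.61, -0.65, -2.96], 'xyz': [0.58, 0.25, -0.72], 'grip': 1}]
```

jog_arm([
  {"twist": [-0.15, -0.16, -0.74], "xyz": [0.11, -0.18, -0.12], "grip": 1},
  {"twist": [-0.31, -0.33, -1.48], "xyz": [0.22, -0.36, -0.24], "grip": 1},
  {"twist": [-0.46, -0.49, -2.22], "xyz": [0.32, -0.53, -0.36], "grip": 1},
  {"twist": [-0.61, -0.65, -2.96], "xyz": [0.43, -0.71, -0.48], "grip": 1},
  {"twist": [-0.76, -0.81, -3.7], "xyz": [0.54, -0.89, -0.59], "grip": 1},
])

```text
clock: 9.25
position: [0.4537, -0.1669, 0.2716]
ee_rot: [2.189, 1.447, 0.563]
force: [-0.5, -0.7, -1.3]
width: 0.148
```

jog_arm([
  {"twist": [-0.15, -0.16, -0.74], "xyz": [0.17, -0.07, -0.16], "grip": 1},
  {"twist": [-0.31, -0.33, -1.48], "xyz": [0.34, -0.13, -0.31], "grip": 1},
  {"twist": [-0.46, -0.49, -2.22], "xyz": [0.51, -0.2, -0.47], "grip": 1},
  {"twist": [-0.61, -0.65, -2.96], "xyz": [0.68, -0.26, -0.63], "grip": 1},
  {"twist": [-0.76, -0.81, -3.7], "xyz": [0.85, -0.33, -0.78], "grip": 1},
])

```text
clock: 9.88
position: [0.4314, -0.1064, 0.3024]
ee_rot: [1.499, 1.845, 0.256]
force: [-0.1, 0.2, -2.1]
width: 0.148
```

jog_arm([
  {"twist": [-0.15, -0.16, -0.74], "xyz": [0.15, 0.06, -0.18], "grip": 1},
  {"twist": [-0.31, -0.33, -1.48], "xyz": [0.29, 0.13, -0.36], "grip": 1},
  {"twist": [-0.46, -0.49, -2.22], "xyz": [0.44, 0.19, -0.54], "grip": 1},
  {"twist": [-0.61, -0.65, -2.96], "xyz": [0.58, 0.25, -0.72], "grip": 1},
])

```text
clock: 10.38
position: [0.4134, -0.0579, 0.3273]
ee_rot: [0.903, 2.017, 0.019]
force: [0.2, -0.0, -1.1]
width: 0.153
```

Run:
```python
from seg import *
q=arm.observe()["joints"]; print(q.round(2), arm.observe()["width"],arm.observe()["clock"])
print(run([],q=q,n=30))
tr=path(q,pose(q),H); print(tr[-1].round(2),tr.min(0).round(2))
seg(pose(q),H)
```

```text
[-0.07 -0.33 -0.41  2.54  1.2   0.6  -0.7 ] 0.1525552864833988 10.375
(np.float64(-0.010229477516459754), array([ 0.38500447,  0.50395676, -0.44253215,  2.20848122,  1.89575279,
        0.19446116, -1.65178833]))
[ 0.32  0.34 -0.33  2.24  1.03  0.12 -0.81] [-0.07 -0.31 -0.4   2.24  1.03  0.12 -1.07]
[{'twist': [0.16, 0.44, 0.63], 'xyz': [0.22, 0.04, 0.68], 'grip': 1}, {'twist': [0.31, 0.89, 1.26], 'xyz': [0.44, 0.09, 1.36], 'grip': 1}, {'twist': [0.47, 1.33, 1.89], 'xyz': [0.66, 0.13, 2.04], 'grip': 1}, {'twist': [0.62, 1.78, 2.51], 'xyz': [0.89, 0.18, 2.72], 'grip': 1}, {'twist': [0.78, 2.22, 3.14], 'xyz': [1.11, 0.22, 3.41], 'grip': 1}]
[{'twist': [0.16, 0.44, 0.63], 'xyz': [-0.02, 0.09, 0.71], 'grip': 1}]
```

Run:
```python
from seg import *
q=arm.observe()["joints"]
for z,ro in((.08,-10),(.1,-10),(.08,-6)):
    A=tgt(.004,-.016,z,ro); tr=path(q,pose(q),A); t2=path(tr[-1],A,G); print(z,ro,np.minimum(tr-LO,HI-tr).min().round(3),np.minimum(t2-LO,HI-t2).min().round(3),t2[-1].round(2))
seg(pose(q),tgt(.004,-.016,.08,-10))
```

```text
0.08 -10 0.025 0.036 [ 0.34  0.49 -0.38  2.21  1.97  0.17 -1.73]
0.1 -10 0.026 0.042 [ 0.35  0.5  -0.39  2.21  1.95  0.17 -1.71]
0.08 -6 0.026 0.041 [ 0.35  0.5  -0.39  2.21  1.95  0.17 -1.72]
[{'twist': [0.18, 0.24, 0.52], 'xyz': [0.21, 0.04, 0.62], 'grip': 1}, {'twist': [0.36, 0.49, 1.04], 'xyz': [0.43, 0.08, 1.25], 'grip': 1}, {'twist': [0.54, 0.73, 1.57], 'xyz': [0.64, 0.12, 1.87], 'grip': 1}, {'twist': [0.71, 0.97, 2.09], 'xyz': [0.86, 0.16, 2.5], 'grip': 1}, {'twist': [0.89, 1.22, 2.61], 'xyz': [1.07, 0.2, 3.12], 'grip': 1}]
[{'twist': [0.18, 0.24, 0.52], 'xyz': [0.1, 0.07, 0.65], 'grip': 1}, {'twist': [0.36, 0.49, 1.04], 'xyz': [0.2, 0.14, 1.3], 'grip': 1}]
```

jog_arm([
  {"twist": [0.18, 0.24, 0.52], "xyz": [0.21, 0.04, 0.62], "grip": 1},
  {"twist": [0.36, 0.49, 1.04], "xyz": [0.43, 0.08, 1.25], "grip": 1},
  {"twist": [0.54, 0.73, 1.57], "xyz": [0.64, 0.12, 1.87], "grip": 1},
  {"twist": [0.71, 0.97, 2.09], "xyz": [0.86, 0.16, 2.5], "grip": 1},
  {"twist": [0.89, 1.22, 2.61], "xyz": [1.07, 0.2, 3.12], "grip": 1},
])

```text
clock: 11.0
position: [0.5384, -0.0697, 0.1719]
ee_rot: [1.507, 1.979, 0.225]
force: [0.2, -0.3, -0.8]
width: 0.151
```

jog_arm([
  {"twist": [0.18, 0.24, 0.52], "xyz": [0.1, 0.07, 0.65], "grip": 1},
  {"twist": [0.36, 0.49, 1.04], "xyz": [0.2, 0.14, 1.3], "grip": 1},
  {"twist": [0.36, 0.49, 1.04], "xyz": [0.2, 0.14, 1.3], "grip": 1},
])

```text
clock: 11.38
position: [0.5883, -0.0755, 0.1095]
ee_rot: [1.746, 1.931, 0.307]
force: [-0.7, -0.1, -1.5]
width: 0.149
```

Run:
```python
from seg import *
p,r=st(); q=arm.observe()["joints"]
A=tgt(.004,-.016,.058,0); tr=path(q,pose(q),A); t2=path(tr[-1],A,G); print(np.minimum(tr-LO,HI-tr).min().round(3),np.minimum(t2-LO,HI-t2).min().round(3),t2[-1].round(2))
go(p,r,*A)
```

```text
bed [ 0.0036 -0.0177  0.0782] q [ 0.111  0.387 -0.256  2.271  1.698  0.321 -1.618] F [-0.7 -0.1 -1.5] w 0.149 t 11.375
rot err deg [ 0.2 -9.9  0.3]
-0.01 -0.01 [ 0.36  0.5  -0.41  2.21  1.93  0.18 -1.69]
twist [-0.022, 0.987, -0.029] xyz [0.11, 0.01, 0.319]
```

jog_arm([
  {"twist": [-0.01, 0.4, -0.01], "xyz": [0.05, 0, 0.2], "grip": 1},
  {"twist": [-0.02, 0.7, -0.03], "xyz": [0.08, 0.01, 0.35], "grip": 1},
  {"twist": [-0.02, 0.98, -0.03], "xyz": [0.11, 0.01, 0.4], "grip": 1},
  {"twist": [-0.02, 0.98, -0.03], "xyz": [0.11, 0.01, 0.4], "grip": 1},
])

```text
clock: 11.88
position: [0.5998, -0.0724, 0.0904]
ee_rot: [1.757, 2.052, 0.471]
force: [-1.1, 1.7, -1.2]
width: 0.148
```

Run:
```python
from seg import *
p,r=st(); q=arm.observe()["joints"]
go(p,r,*tgt(.004,-.016,.0362))
```

```text
bed [ 0.0043 -0.0164  0.0557] q [ 0.311  0.442 -0.337  2.227  1.856  0.128 -1.628] F [-1.1  1.7 -1.2] w 0.148 t 11.875
rot err deg [-0.1 -0.1 -0.2]
twist [0.012, 0.014, 0.019] xyz [0.032, -0.004, 0.324]
```

jog_arm([
  {"twist": [0.01, 0.01, 0.02], "xyz": [0.02, 0, 0.15], "grip": 1},
  {"twist": [0.01, 0.01, 0.02], "xyz": [0.02, 0, 0.25], "grip": 1},
  {"twist": [0.01, 0.01, 0.02], "xyz": [0.02, 0, 0.32], "grip": 1},
  {"twist": [0.01, 0.01, 0.02], "xyz": [0.02, 0, 0.33], "grip": 1},
])

```text
clock: 12.38
position: [0.6092, -0.0707, 0.0746]
ee_rot: [1.759, 2.051, 0.47]
force: [-32.3, -4.5, 44.2]
width: 0.148
```

Run:
```python
from seg import *
p,r=st(); cv2.imwrite("pics/p3.png",arm.get_image("wrist")[60:480,150:500])
```

```text
bed [ 0.0047 -0.0161  0.0372] q [ 0.364  0.496 -0.417  2.212  1.921  0.185 -1.681] F [-32.3  -4.5  44.2] w 0.148 t 12.375
rot err deg [-0.1 -0.2 -0.1]
```

View pics/p3.png

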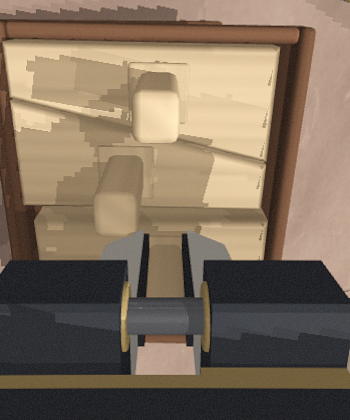

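jog_arm([
  {"twist": [0, 0, 0], "xyz": [0, 0, -0.015], "grip": 1},
  {"twist": [0, 0, 0], "xyz": [0, 0, -0.015], "grip": 0.2},
  {"twist": [0, 0, 0], "xyz": [0, 0, -0.015], "grip": 0.2},
  {"twist": [0, 0, 0], "xyz": [0, 0, -0.015], "grip": 0.2},
])

```text
clock: 12.92
position: [0.6099, -0.0687, 0.0732]
ee_rot: [1.76, 2.056, 0.474]
force: [-0.6, -0.0, 0.2]
width: 0.388
```

jog_arm([
  {"twist": [0, 0, 0], "xyz": [0, 0, -0.4], "grip": 0.2},
  {"twist": [0, 0, 0], "xyz": [0, 0, -1.0], "grip": 0.2},
  {"twist": [0, 0, 0], "xyz": [0, 0, -1.6], "grip": 0.2},
  {"twist": [0, 0, 0], "xyz": [0, 0, -2.0], "grip": 0.2},
])

```text
clock: 13.42
position: [0.5611, -0.0731, 0.1629]
ee_rot: [1.763, 2.044, 0.471]
force: [0.1, -1.5, -0.1]
width: 0.399
```

Run:
```python
from seg import *
p,r=st(); o=arm.observe(); np.save("o5.npy",o,allow_pickle=True); im=arm.get_image("wrist"); cv2.imwrite("pics/p4.png",im)
cv2.imwrite("pics/p4c.png",cv2.resize(im[70:320,200:430],None,fx=2.4,fy=2.4,interpolation=cv2.INTER_CUBIC))
```

```text
bed [ 0.0073 -0.0113  0.1377] q [ 0.611  0.3   -0.665  2.228  0.927  0.225 -0.7  ] F [ 0.1 -1.5 -0.1] w 0.399 t 13.425
rot err deg [-0.2 -0.3  0.2]
```

View pics/p4c.png

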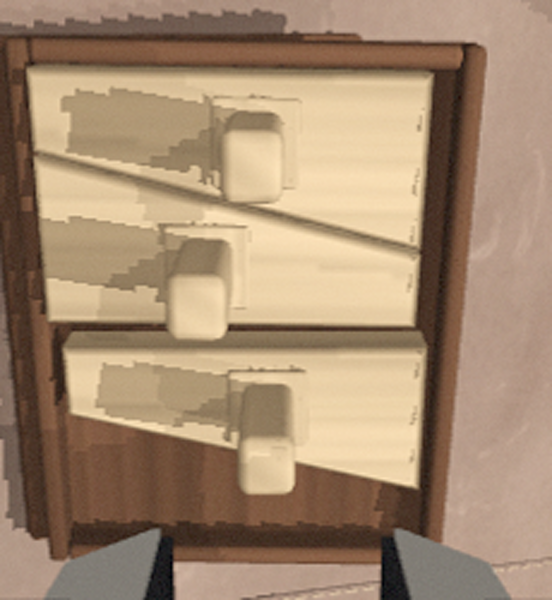

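Run:
```python
from seg import *
o=np.load("o5.npy",allow_pickle=True).item(); c=cam("wrist",o); f=np.load("fit.npy")
px=lambda L:np.array(L)/2.4+[200,70]
def bfit(P,uv,v0,zb):
    def g(a):
        q=np.c_[place([a[0],a[1],a[2]],P)]; return (proj(c,place(f[:3],bed(q)))-uv).ravel()
    r=least_squares(g,v0,x_scale=[.01,.01,.1]); print(r.x.round(4),r.fun.round(1))
bfit(W[:4],px([[425,348],[418,487],[70,412],[66,347]]),[.005,-.016,0],0)
bfit(W[:4],px([[48,322],[36,158],[418,255],[416,326]]),[-.01,.02,3.14],0)
print((proj(c,place(f[:3],bed(np.array([[54,-69,13],[-54,-69,13],[60,75,13]])/1e3)))-[200,70])*2.4)
```

```text
[ 0.0067 -0.0203  0.0164] [ 0.2 -0.5 -0.5  0.4  0.5  0.3 -0.2 -0.2]
[-0.01    0.0195  3.147 ] [ 0.8 -0.   0.1  0.   0.2 -0.2 -1.1  0. ]
[[419.67633988 544.83485516]
 [ 68.81451484 539.61430168]
 [485.81538533  46.91612837]]
```

Run:
```python
from seg import *
p,r=st(); q=arm.observe()["joints"]
A=tgt(.0047,-.0165,.0385); B=tgt(.0047,-.0125,.0378)
tr=path(q,pose(q),A); print(np.minimum(tr-LO,HI-tr).min().round(3),tr[-1].round(2))
go(p,r,*A); go(*A,*B)
```

```text
bed [ 0.0075 -0.0113  0.1408] q [ 0.623  0.295 -0.676  2.228  0.906  0.228 -0.679] F [-1.7  2.3  1.6] w 0.398 t 13.475
rot err deg [-0.3 -0.3  0.2]
-0.01 [ 0.41  0.5  -0.48  2.21  1.84  0.21 -1.59]
twist [0.028, 0.034, -0.017] xyz [0.053, -0.045, 1.706]
twist [0.0, 0.0, 0.0] xyz [0.067, 0.001, 0.007]
```

jog_arm([
  {"twist": [0.03, 0.03, -0.02], "xyz": [0.05, -0.03, 0.5], "grip": 0.2},
  {"twist": [0.03, 0.03, -0.02], "xyz": [0.05, -0.04, 0.9], "grip": 0.2},
  {"twist": [0.03, 0.03, -0.02], "xyz": [0.05, -0.045, 1.3], "grip": 0.2},
  {"twist": [0.03, 0.03, -0.02], "xyz": [0.05, -0.045, 1.7], "grip": 0.2},
  {"twist": [0.03, 0.03, -0.02], "xyz": [0.05, -0.045, 1.7], "grip": 0.2},
])

```text
clock: 14.1
position: [0.6109, -0.071, 0.0732]
ee_rot: [1.761, 2.052, 0.473]
force: [-3.0, 0.0, 6.9]
width: 0.403
```

Run:
```python
from seg import *
p,r=st(); go(p,r,*tgt(.0047,-.0165,.0385))
```

```text
bed [ 0.0054 -0.0167  0.0352] q [ 0.411  0.511 -0.476  2.204  1.864  0.21  -1.613] F [-3.   0.   6.9] w 0.403 t 14.1
rot err deg [-0.1 -0.  -0.1]
twist [0.007, 0.003, 0.006] xyz [-0.001, -0.012, -0.055]
```

jog_arm([
  {"twist": [0, 0, 0], "xyz": [0, -0.01, -0.05], "grip": 0.2},
  {"twist": [0, 0, 0], "xyz": [0, -0.01, -0.05], "grip": 1},
  {"twist": [0, 0, 0], "xyz": [0, -0.01, -0.05], "grip": 1},
  {"twist": [0, 0, 0], "xyz": [0, -0.01, -0.05], "grip": 1},
  {"twist": [0, 0, 0], "xyz": [0, -0.01, -0.05], "grip": 1},
], force=25)

```text
clock: 14.72
position: [0.6086, -0.0718, 0.0756]
ee_rot: [1.763, 2.051, 0.471]
force: [-1.1, -0.5, 2.4]
width: 0.151
```

jog_arm([
  {"twist": [0, 0, 0], "xyz": [0.02, 0, 0], "grip": 1},
  {"twist": [0, 0, 0], "xyz": [0.04, 0, 0], "grip": 1},
  {"twist": [0, 0, 0], "xyz": [0.07, 0, 0], "grip": 1},
  {"twist": [0, 0, 0], "xyz": [0.07, 0, 0], "grip": 1},
])

```text
clock: 15.22
position: [0.6081, -0.0695, 0.0754]
ee_rot: [1.764, 2.048, 0.469]
force: [-3.1, -5.1, 6.7]
width: 0.152
```

Run:
```python
from seg import *
p,r=st()
```

```text
bed [ 0.0043 -0.0147  0.0384] q [ 0.404  0.503 -0.475  2.21   1.851  0.214 -1.611] F [-3.1 -5.1  6.7] w 0.152 t 15.225
rot err deg [-0.  -0.3  0.1]
```

jog_arm([
  {"twist": [0, 0, 0], "xyz": [0.03, 0, 0], "grip": 1},
  {"twist": [0, 0, 0], "xyz": [0.06, 0, 0], "grip": 1},
  {"twist": [0, 0, 0], "xyz": [0.06, 0, 0], "grip": 1},
  {"twist": [0, 0, 0], "xyz": [0.06, 0, 0], "grip": 1},
])

```text
clock: 15.72
position: [0.6076, -0.0669, 0.0754]
ee_rot: [1.764, 2.046, 0.467]
force: [-5.9, -7.6, 9.1]
width: 0.149
```

Run:
```python
from seg import *
p,r=st()
```

```text
bed [ 0.0042 -0.0122  0.0384] q [ 0.401  0.503 -0.48   2.212  1.851  0.222 -1.618] F [-5.9 -7.6  9.1] w 0.149 t 15.725
rot err deg [-0.  -0.4  0.1]
```

jog_arm([
  {"twist": [0, 0, 0], "xyz": [0, 0, 0], "grip": 0.2},
  {"twist": [0, 0, 0], "xyz": [0, 0, 0], "grip": 0.2},
  {"twist": [0, 0, 0], "xyz": [0, 0, 0], "grip": 0.2},
], force=40)

```text
clock: 16.1
position: [0.6074, -0.0634, 0.0747]
ee_rot: [1.762, 2.052, 0.472]
force: [0.3, 0.6, 0.6]
width: 0.391
```

```bash
cat > pl4.py <<'E'
from seg import *
W4=[.3756,-.2430,2.7848]
def w4p(z,v=W4): return np.array([v[0],v[1],z]),toolR(v[2]-np.pi)
def chain(q,L,names=None,n=30):
    A=pose(q)
    for B in L:
        tr=path(q,A,B,n=n); print(np.minimum(tr-LO,HI-tr).min().round(3),"step",np.abs(np.diff(np.r_[[q],tr],axis=0)).max().round(2),tr[-1].round(2)); q=tr[-1];A=B
    return q
E
python3 - <<'E'
from pl4 import *
p,r=st(); q=arm.observe()["joints"]
for ro,z in((-10,.1),(-15,.12),(-20,.14)):
    print(ro,z); U=tgt(.004,-.013,.065); H1=tgt(.004,-.016,z,ro); H4=tgt(-.006,-.048,z,ro)
    chain(q,[U,H1,w4p(.16),w4p(.035),w4p(.16),H4,tgt(-.006,-.048,.056),tgt(-.006,-.048,.0357)])
E
```

```text
bed [ 0.0042 -0.0087  0.0377] q [ 0.4    0.505 -0.483  2.212  1.852  0.22  -1.617] F [0.3 0.6 0.6] w 0.391 t 16.1
rot err deg [ 0. -0. -0.]
-10 0.1
-0.003 step 0.01 [ 0.32  0.42 -0.36  2.23  1.7   0.13 -1.48]
0.004 step 0.01 [ 0.19  0.35 -0.36  2.28  1.58  0.35 -1.49]
0.186 step 0.1 [ 0.97  0.31 -0.63  2.05  0.24  0.85 -0.15]
0.389 step 0.01 [ 0.84  0.51 -0.5   2.17  0.45  0.56 -0.35]
0.392 step 0.01 [ 0.97  0.31 -0.63  2.05  0.24  0.86 -0.15]
0.107 step 0.14 [ 0.18  0.34 -0.24  2.29  1.71  0.27 -1.56]
-0.01 step 0.01 [ 0.41  0.46 -0.36  2.22  1.93  0.12 -1.63]
-0.01 step 0.0 [ 0.46  0.52 -0.45  2.2   1.98  0.17 -1.67]
-15 0.12
-0.003 step 0.01 [ 0.32  0.42 -0.36  2.23  1.7   0.13 -1.48]
0.007 step 0.01 [ 0.13  0.32 -0.37  2.29  1.51  0.47 -1.49]
0.272 step 0.08 [ 0.9   0.29 -0.54  2.05  0.2   0.85 -0.11]
0.385 step 0.01 [ 0.79  0.49 -0.43  2.18  0.39  0.55 -0.29]
0.388 step 0.01 [ 0.9   0.29 -0.54  2.05  0.2   0.85 -0.11]
0.226 step 0.09 [ 0.14  0.31 -0.28  2.31  1.61  0.4  -1.52]
-0.01 step 0.01 [ 0.41  0.46 -0.37  2.22  1.91  0.12 -1.61]
-0.01 step 0.0 [ 0.47  0.52 -0.46  2.2   1.97  0.17 -1.65]
-20 0.14
-0.003 step 0.01 [ 0.32  0.42 -0.36  2.23  1.7   0.13 -1.48]
0.01 step 0.02 [ 0.06  0.29 -0.38  2.3   1.45  0.6  -1.5 ]
0.265 step 0.07 [ 0.84  0.28 -0.47  2.06  0.17  0.84 -0.08]
0.381 step 0.01 [ 0.74  0.48 -0.37  2.18  0.34  0.53 -0.24]
0.384 step 0.01 [ 0.84  0.28 -0.47  2.06  0.17  0.84 -0.08]
0.24 step 0.07 [ 0.09  0.29 -0.31  2.32  1.54  0.53 -1.52]
-0.01 step 0.02 [ 0.42  0.46 -0.37  2.22  1.9   0.12 -1.6 ]
-0.01 step 0.0 [ 0.47  0.52 -0.46  2.2   1.96  0.17 -1.64]
```

Run:
```python
from pl4 import *
A=tgt(.0042,-.0087,.0377);U=tgt(.0042,-.0087,.068); H1=tgt(.004,-.016,.12,-15)
seg(A,U,mm=20);seg(U,H1,rate=5);seg(H1,w4p(.16),rate=7,mm=35)
```

```text
[{'twist': [0.0, 0.0, 0.0], 'xyz': [-0.02, -0.0, -0.25], 'grip': 1}, {'twist': [0.0, 0.0, 0.0], 'xyz': [-0.04, -0.0, -0.5], 'grip': 1}]
[{'twist': [0.0, -0.5, 0.0], 'xyz': [-0.06, -0.0, -0.28], 'grip': 1}, {'twist': [-0.0, -1.0, 0.0], 'xyz': [-0.12, -0.01, -0.57], 'grip': 1}, {'twist': [-0.0, -1.5, 0.0], 'xyz': [-0.19, -0.01, -0.85], 'grip': 1}]
[{'twist': [0.42, 0.14, 0.3], 'xyz': [-0.34, -0.38, -0.14], 'grip': 1}, {'twist': [0.84, 0.28, 0.61], 'xyz': [-0.68, -0.76, -0.28], 'grip': 1}, {'twist': [1.26, 0.42, 0.91], 'xyz': [-1.02, -1.14, -0.43], 'grip': 1}, {'twist': [1.68, 0.56, 1.22], 'xyz': [-1.36, -1.52, -0.57], 'grip': 1}, {'twist': [2.1, 0.7, 1.52], 'xyz': [-1.7, -1.9, -0.71], 'grip': 1}]
[{'twist': [0.42, 0.14, 0.3], 'xyz': [-0.42, -0.32, -0.06], 'grip': 1}, {'twist': [0.84, 0.28, 0.61], 'xyz': [-0.84, -0.63, -0.12], 'grip': 1}, {'twist': [1.26, 0.42, 0.91], 'xyz': [-1.27, -0.95, -0.18], 'grip': 1}]
```

```bash
sed -i "s/from_euler('zyx',\[yaw/from_euler('ZYX',[yaw/" h.py
python3 - <<'E'
from pl4 import *
p,r=st(); q=arm.observe()["joints"]
v=np.load("fit.npy")[:3]; print(tgt(0,0,0)[1][:,2], place(v,bed([[0,0,1.]]))-place(v,bed([[0,0,0.]])))
U=(p-r[:,2]*.03,r)
for ro,z in((-15,.12),(-20,.12)):
    print(ro,z); H1=tgt(.004,-.016,z,ro); H4=tgt(-.006,-.048,z,ro)
    qe=chain(q,[U,H1,w4p(.16),w4p(.035),w4p(.16),H4,tgt(-.006,-.048,.056),tgt(-.006,-.048,.0357)])
H1=tgt(.004,-.016,.12,-15)
seg((p,r),U,mm=20);seg(U,H1,rate=5);seg(H1,w4p(.16),rate=7,mm=35)
E
```

```text
bed [ 0.0042 -0.0087  0.0377] q [ 0.4    0.505 -0.483  2.212  1.852  0.22  -1.617] F [0.3 0.6 0.6] w 0.391 t 16.1
rot err deg [ 0.3 -4.3 -1.2]
[ 0.49426421  0.0755175  -0.8660254 ] [[-0.49426421 -0.0755175   0.8660254 ]]
-15 0.12
0.002 step 0.01 [ 0.31  0.41 -0.36  2.24  1.67  0.13 -1.47]
0.008 step 0.01 [ 0.18  0.3  -0.34  2.28  1.47  0.35 -1.41]
0.201 step 0.09 [ 0.94  0.3  -0.59  2.05  0.22  0.85 -0.13]
0.387 step 0.01 [ 0.81  0.5  -0.46  2.17  0.42  0.55 -0.32]
0.39 step 0.01 [ 0.94  0.3  -0.59  2.05  0.22  0.85 -0.13]
0.124 step 0.13 [ 0.16  0.29 -0.22  2.3   1.57  0.26 -1.45]
-0.01 step 0.03 [ 0.46  0.46 -0.35  2.2   1.69  0.12 -1.36]
-0.01 step 0.03 [ 0.65  0.57 -0.63  2.17  1.7   0.15 -1.32]
-20 0.12
0.002 step 0.01 [ 0.31  0.41 -0.36  2.24  1.67  0.13 -1.47]
0.013 step 0.01 [ 0.12  0.32 -0.38  2.29  1.51  0.49 -1.52]
0.273 step 0.08 [ 0.91  0.3  -0.55  2.05  0.2   0.85 -0.11]
0.385 step 0.01 [ 0.79  0.49 -0.43  2.17  0.39  0.55 -0.29]
0.388 step 0.01 [ 0.91  0.3  -0.55  2.05  0.2   0.85 -0.11]
0.241 step 0.09 [ 0.14  0.32 -0.29  2.31  1.61  0.42 -1.55]
-0.01 step 0.02 [ 0.46
[... 326 characters left out ...]
1, 0.08], 'xyz': [-0.15, -0.01, -0.57], 'grip': 1}, {'twist': [-0.02, -1.07, 0.12], 'xyz': [-0.23, -0.01, -0.86], 'grip': 1}]
[{'twist': [0.41, 0.08, 0.3], 'xyz': [-0.34, -0.37, -0.17], 'grip': 1}, {'twist': [0.82, 0.17, 0.61], 'xyz': [-0.67, -0.75, -0.34], 'grip': 1}, {'twist': [1.23, 0.25, 0.91], 'xyz': [-1.01, -1.12, -0.5], 'grip': 1}, {'twist': [1.64, 0.34, 1.22], 'xyz': [-1.35, -1.49, -0.67], 'grip': 1}, {'twist': [2.05, 0.42, 1.52], 'xyz': [-1.68, -1.87, -0.84], 'grip': 1}]
[{'twist': [0.41, 0.08, 0.3], 'xyz': [-0.42, -0.31, -0.07], 'grip': 1}, {'twist': [0.82, 0.17, 0.61], 'xyz': [-0.84, -0.63, -0.14], 'grip': 1}, {'twist': [1.23, 0.25, 0.91], 'xyz': [-1.26, -0.94, -0.21], 'grip': 1}]
```

```bash
cat >> pl4.py <<'E'
RO=-12
def w4r(z,v=W4,ro=RO): return np.array([v[0],v[1],z]),toolR(v[2]-np.pi)@R.from_euler('y',ro,degrees=True).as_matrix()
E
python3 - <<'E'
from pl4 import *
p,r=st(); q=arm.observe()["joints"]
U=(p-r[:,2]*.03,r); H1=tgt(.004,-.016,.12,-15)
for ro in (-8,-12):
    print(ro); chain(q,[U,H1,w4r(.16,ro=ro),w4r(.037,ro=ro),w4r(.16,ro=ro),tgt(-.006,-.048,.12,ro),tgt(-.006,-.048,.037,ro)])
seg(H1,w4r(.16),rate=7,mm=35)
E
```

```text
bed [ 0.0042 -0.0087  0.0377] q [ 0.4    0.505 -0.483  2.212  1.852  0.22  -1.617] F [0.3 0.6 0.6] w 0.391 t 16.1
rot err deg [ 0.3 -4.3 -1.2]
-8
0.002 step 0.01 [ 0.31  0.41 -0.36  2.24  1.67  0.13 -1.47]
0.008 step 0.01 [ 0.18  0.3  -0.34  2.28  1.47  0.35 -1.41]
0.214 step 0.09 [ 0.74  0.28 -0.47  2.08  0.35  0.86 -0.32]
0.361 step 0.01 [ 0.62  0.48 -0.36  2.2   0.58  0.58 -0.56]
0.364 step 0.01 [ 0.74  0.28 -0.48  2.08  0.35  0.86 -0.32]
-0.01 step 0.09 [ 0.22  0.29 -0.16  2.28  0.98  0.12 -0.77]
-0.01 step 0.18 [ 0.37  0.5  -0.39  2.23  2.05  0.23 -1.81]
-12
0.002 step 0.01 [ 0.31  0.41 -0.36  2.24  1.67  0.13 -1.47]
0.008 step 0.01 [ 0.18  0.3  -0.34  2.28  1.47  0.35 -1.41]
0.217 step 0.09 [ 0.65  0.27 -0.43  2.09  0.42  0.88 -0.42]
0.351 step 0.01 [ 0.54  0.48 -0.32  2.21  0.66  0.6  -0.68]
0.354 step 0.01 [ 0.65  0.27 -0.43  2.09  0.42  0.88 -0.42]
0.037 step 0.16 [ 0.16  0.29 -0.16  2.29  1.47  0.17 -1.31]
0.04 step 0.06 [ 0.31  0.51 -0.38  2.25  2.    0.33 -1.81]
[{'twist': [0.44, -0.06, 0.26], 'xyz': [-0.34, -0.37, -0.17], 'grip': 1}, {'twist': [0.88, -0.12, 0.52], 'xyz': [-0.67, -0.75, -0.34], 'grip': 1}, {'twist': [1.32, -0.18, 0.78], 'xyz': [-1.01, -1.12, -0.5], 'grip': 1}, {'twist': [1.76, -0.24, 1.04], 'xyz': [-1.35, -1.49, -0.67], 'grip': 1}, {'twist': [2.2, -0.3, 1.3], 'xyz': [-1.68, -1.87, -0.84], 'grip': 1}]
[{'twist': [0.44, -0.06, 0.26], 'xyz': [-0.42, -0.32, -0.01], 'grip': 1}, {'twist': [0.88, -0.12, 0.52], 'xyz': [-0.84, -0.64, -0.03], 'grip': 1}, {'twist': [1.32, -0.18, 0.78], 'xyz': [-1.26, -0.96, -0.04], 'grip': 1}]
```

jog_arm([
  {"twist": [0, 0, 0], "xyz": [0, 0, -0.25], "grip": 0.2},
  {"twist": [0, 0, 0], "xyz": [0, 0, -0.5], "grip": 0.2},
  {"twist": [-0.01, -0.36, 0.04], "xyz": [-0.08, 0, -0.79], "grip": 0.2},
  {"twist": [-0.01, -0.71, 0.08], "xyz": [-0.15, -0.01, -1.07], "grip": 0},
  {"twist": [-0.02, -1.07, 0.12], "xyz": [-0.23, -0.01, -1.36], "grip": -0.3},
])

```text
clock: 16.73
position: [0.5676, -0.0774, 0.1468]
ee_rot: [1.756, 1.903, 0.302]
force: [0.4, -0.5, 0.2]
width: 0.562
```

jog_arm([
  {"twist": [0.44, -0.06, 0.26], "xyz": [-0.34, -0.37, -0.17], "grip": -0.5},
  {"twist": [0.88, -0.12, 0.52], "xyz": [-0.67, -0.75, -0.34], "grip": -0.5},
  {"twist": [1.32, -0.18, 0.78], "xyz": [-1.01, -1.12, -0.5], "grip": -0.5},
  {"twist": [1.76, -0.24, 1.04], "xyz": [-1.35, -1.49, -0.67], "grip": -0.5},
  {"twist": [2.2, -0.3, 1.3], "xyz": [-1.68, -1.87, -0.84], "grip": -0.5},
])

```text
clock: 17.35
position: [0.4468, -0.1813, 0.1552]
ee_rot: [2.216, 1.815, -0.035]
force: [0.8, 0.4, 0.1]
width: 0.749
```

jog_arm([
  {"twist": [0.44, -0.06, 0.26], "xyz": [-0.42, -0.32, -0.01], "grip": -0.5},
  {"twist": [0.88, -0.12, 0.52], "xyz": [-0.84, -0.64, -0.03], "grip": -0.5},
  {"twist": [1.32, -0.18, 0.78], "xyz": [-1.26, -0.96, -0.04], "grip": -0.5},
  {"twist": [1.32, -0.18, 0.78], "xyz": [-1.26, -0.96, -0.04], "grip": -0.5},
])

```text
clock: 17.85
position: [0.375, -0.2444, 0.1603]
ee_rot: [2.476, 1.712, -0.263]
force: [0.2, -0.5, -0.6]
width: 0.749
```

Run:
```python
from pl4 import *
p,r,o=now(); im=arm.get_image("wrist"); np.save("o6.npy",o,allow_pickle=True)
print(p,o["joints"].round(2),o["width"],o["clock"])
u=proj(cam("wrist",o),place(W4,W)); print(u.round())
c=u.mean(0).astype(int); y0,x0=max(0,c[1]-130),max(0,c[0]-160); print(x0,y0)
cv2.imwrite("pics/w4.png",cv2.resize(im[y0:y0+260,x0:x0+320],None,fx=2.3,fy=2.3,interpolation=cv2.INTER_CUBIC))
```

```text
[ 0.37497942 -0.24444056  0.16029766] [ 0.64  0.27 -0.42  2.09  0.42  0.88 -0.41] 0.7487808534606254 17.85
[[253. 210.]
 [248. 151.]
 [394. 184.]
 [391. 210.]
 [313. 214.]]
159 63
```

View pics/w4.png

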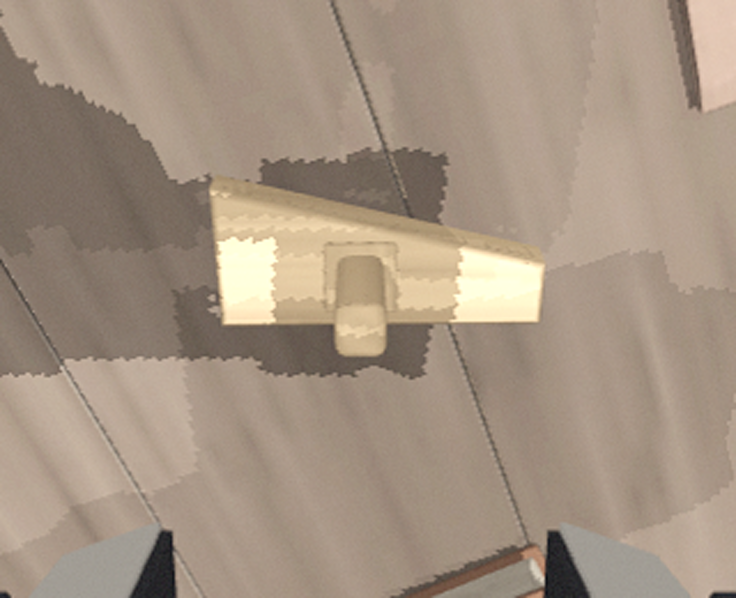

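Run:
```python
from pl4 import *
o=np.load("o6.npy",allow_pickle=True).item(); c=cam("wrist",o)
px=lambda L:np.array(L)/2.3+[159,63]
v,f=fit(c,W,px([[223,325],[211,192],[545,261],[540,322],[360,332]]),W4); print(v,f.round(1)); np.save("w4.npy",v)
p,r=o["position"],R.from_rotvec(o["ee_rot"]).as_matrix()
go(p,r,*w4r(.037,v)); go(*w4r(.037,v),*w4r(.17,v))
```

```text
[ 0.3787056  -0.23923284  2.79774405] [[-0.5  1.1]
 [-1.3 -1.1]
 [ 0.8  0.4]
 [ 0.6  0.1]
 [ 0.4 -0.1]]
twist [-0.021, 0.013, -0.097] xyz [0.532, 0.027, 1.987]
twist [0.0, 0.0, 0.0] xyz [-0.461, 0.0, -2.168]
```

jog_arm([
  {"twist": [-0.02, 0.01, -0.1], "xyz": [0.2, 0.02, 0.6], "grip": -0.5},
  {"twist": [-0.02, 0.01, -0.1], "xyz": [0.35, 0.03, 1.2], "grip": -0.5},
  {"twist": [-0.02, 0.01, -0.1], "xyz": [0.48, 0.03, 1.75], "grip": -0.3},
  {"twist": [-0.02, 0.01, -0.1], "xyz": [0.53, 0.03, 1.985], "grip": -0.3},
  {"twist": [-0.02, 0.01, -0.1], "xyz": [0.53, 0.03, 1.985], "grip": 1},
], force=40)

```text
clock: 18.52
position: [0.3795, -0.2373, 0.037]
ee_rot: [2.457, 1.739, -0.258]
force: [-0.1, -0.3, -0.4]
width: 0.589
```

jog_arm([
  {"twist": [0, 0, 0], "xyz": [0, 0, 0], "grip": 1},
  {"twist": [0, 0, 0], "xyz": [0, 0, 0], "grip": 1},
  {"twist": [0, 0, 0], "xyz": [0, 0, 0], "grip": 1},
  {"twist": [0, 0, 0], "xyz": [0, 0, 0], "grip": 1},
  {"twist": [0, 0, 0], "xyz": [0, 0, 0], "grip": 1},
])

```text
clock: 19.15
position: [0.3793, -0.2383, 0.0377]
ee_rot: [2.458, 1.736, -0.259]
force: [-2.3, 0.8, 6.6]
width: 0.151
```

Run:
```python
from pl4 import *
p,r,o=now(); v=np.load("w4.npy"); q=o["joints"]
print(p,q.round(2),o["width"],o["clock"],o["force"].round(1)); np.save("hold.npy",np.r_[p,o["ee_rot"]])
# weight origin in tool frame
print("w in tool",(r.T@(np.array([v[0],v[1],0])-p)).round(4))
for r1 in(-12,-18):
  for z in(.09,.12): print(r1,z); chain(q,[w4r(.18,v),tgt(-.006,-.049,z,r1),tgt(-.006,-.049,.037,-12)])
```

```text
[ 0.37930897 -0.23831643  0.03765278] [ 0.52  0.48 -0.32  2.21  0.66  0.6  -0.68] 0.15071149391853705 19.15 [-2.3  0.8  6.6]
w in tool [ 0.0068 -0.0003  0.037 ]
-12 0.09
0.355 step 0.01 [ 0.64  0.25 -0.44  2.06  0.39  0.92 -0.38]
0.032 step 0.22 [ 0.18  0.36 -0.2   2.28  1.84  0.2  -1.68]
0.067 step 0.01 [ 0.27  0.5  -0.34  2.25  2.03  0.31 -1.85]
-12 0.12
0.355 step 0.01 [ 0.64  0.25 -0.44  2.06  0.39  0.92 -0.38]
0.029 step 0.17 [ 0.15  0.29 -0.14  2.29  1.46  0.16 -1.3 ]
0.033 step 0.06 [ 0.3   0.5  -0.38  2.25  2.    0.33 -1.82]
-18 0.09
0.355 step 0.01 [ 0.64  0.25 -0.44  2.06  0.39  0.92 -0.38]
0.233 step 0.1 [ 0.17  0.38 -0.3   2.29  1.75  0.39 -1.67]
0.201 step 0.01 [ 0.31  0.5  -0.38  2.25  2.    0.33 -1.82]
-18 0.12
0.355 step 0.01 [ 0.64  0.25 -0.44  2.06  0.39  0.92 -0.38]
0.235 step 0.09 [ 0.19  0.31 -0.31  2.3   1.6   0.37 -1.51]
0.212 step 0.01 [ 0.33  0.51 -0.41  2.24  1.98  0.34 -1.79]
```

Run:
```python
from pl4 import *
p,r,o=now(); v=np.load("w4.npy")
L=(p+[0,0,.15],r); seg((p,r),L,mm=45); seg(L,tgt(-.006,-.049,.12,-18),rate=7,mm=40)
```

```text
[{'twist': [0.0, 0.0, 0.0], 'xyz': [-0.13, 0.0, -0.61], 'grip': 1}, {'twist': [0.0, 0.0, 0.0], 'xyz': [-0.26, 0.0, -1.22], 'grip': 1}, {'twist': [0.0, 0.0, 0.0], 'xyz': [-0.39, 0.0, -1.83], 'grip': 1}, {'twist': [0.0, 0.0, 0.0], 'xyz': [-0.52, 0.0, -2.45], 'grip': 1}]
[{'twist': [-0.59, 0.03, -0.32], 'xyz': [0.52, 0.37, 0.02], 'grip': 1}, {'twist': [-1.18, 0.06, -0.63], 'xyz': [1.04, 0.73, 0.04], 'grip': 1}, {'twist': [-1.77, 0.08, -0.95], 'xyz': [1.56, 1.1, 0.07], 'grip': 1}, {'twist': [-2.36, 0.11, -1.27], 'xyz': [2.09, 1.46, 0.09], 'grip': 1}, {'twist': [-2.96, 0.14, -1.58], 'xyz': [2.61, 1.83, 0.11], 'grip': 1}]
[{'twist': [-0.59, 0.03, -0.32], 'xyz': [0.41, 0.43, 0.24], 'grip': 1}]
```

jog_arm([
  {"twist": [0, 0, 0], "xyz": [-0.13, 0, -0.61], "grip": 1},
  {"twist": [0, 0, 0], "xyz": [-0.26, 0, -1.22], "grip": 1},
  {"twist": [0, 0, 0], "xyz": [-0.39, 0, -1.83], "grip": 1},
  {"twist": [0, 0, 0], "xyz": [-0.52, 0, -2.45], "grip": 1},
])

```text
clock: 19.65
position: [0.379, -0.2379, 0.1886]
ee_rot: [2.458, 1.737, -0.258]
force: [0.4, -1.1, -1.9]
width: 0.15
```

jog_arm([
  {"twist": [-0.59, 0.03, -0.32], "xyz": [0.52, 0.37, 0.02], "grip": 1},
  {"twist": [-1.18, 0.06, -0.63], "xyz": [1.04, 0.73, 0.04], "grip": 1},
  {"twist": [-1.77, 0.08, -0.95], "xyz": [1.56, 1.1, 0.07], "grip": 1},
  {"twist": [-2.36, 0.11, -1.27], "xyz": [2.09, 1.46, 0.09], "grip": 1},
  {"twist": [-2.96, 0.14, -1.58], "xyz": [2.61, 1.83, 0.11], "grip": 1},
])

```text
clock: 20.27
position: [0.5313, -0.1338, 0.1493]
ee_rot: [1.878, 1.859, 0.173]
force: [1.1, -2.1, -1.6]
width: 0.15
```

jog_arm([
  {"twist": [-0.59, 0.03, -0.32], "xyz": [0.41, 0.43, 0.24], "grip": 1},
  {"twist": [-0.59, 0.03, -0.32], "xyz": [0.41, 0.43, 0.24], "grip": 1},
  {"twist": [-0.59, 0.03, -0.32], "xyz": [0.41, 0.43, 0.24], "grip": 1},
])

```text
clock: 20.65
position: [0.5615, -0.1127, 0.141]
ee_rot: [1.758, 1.869, 0.247]
force: [-0.2, 0.1, -1.3]
width: 0.15
```

Run:
```python
from pl4 import *
p,r=st(); o=arm.observe(); np.save("o7.npy",o,allow_pickle=True); im=arm.get_image("wrist"); cv2.imwrite("pics/q1.png",im)
cv2.imwrite("pics/q1c.png",cv2.resize(im[20:345,150:470],None,fx=1.8,fy=1.8,interpolation=cv2.INTER_CUBIC))
```

```text
bed [-0.0085 -0.0504  0.1215] q [ 0.187  0.307 -0.304  2.3    1.554  0.369 -1.467] F [-0.2  0.1 -1.3] w 0.15 t 20.65
rot err deg [  0.6 -18.1   0.3]
```

View pics/q1c.png

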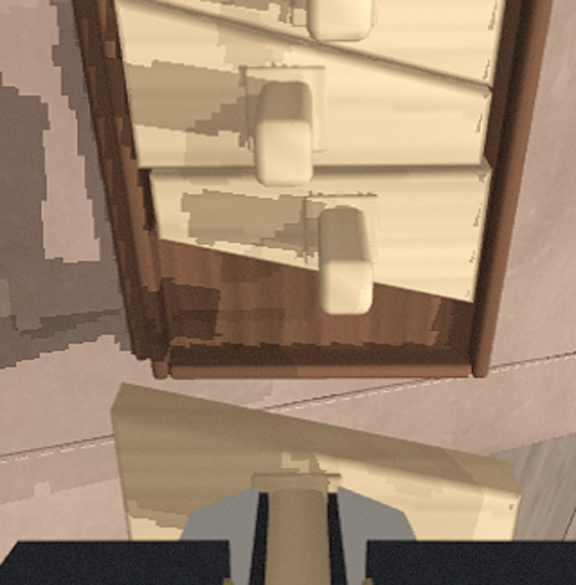

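Run:
```python
from pl4 import *
o=np.load("o7.npy",allow_pickle=True).item(); c=cam("wrist",o); f=np.load("fit.npy")[:3]
px=lambda L:np.array(L)/1.8+[150,20]
Pb=lambda P:proj(c,place(f,bed(P)))
uv=px([[490,176],[473,302],[160,238],[153,174]])
r=least_squares(lambda a:(Pb(place(a,W[:4]))-uv).ravel(),[.005,-.015,0],x_scale=[.01,.01,.1]); print("w3",r.x.round(4),r.fun.round(1))
uv2=px([[139,165],[485,163]]) # w2 square edge
print("w2 edge res",(Pb(W[[0,3]]*[-1,-1,1]+[-.01,.0196,0])-uv2).round(1))
print("rim pred",((Pb(np.array([[60,-75,13],[-60,-75,13],[54,-69,13],[-54,-69,13]])/1e3)-[150,20])*1.8).round())
# held weight predicted
v=np.load("w4.npy"); h=np.load("hold.npy"); Rh=R.from_rotvec(h[3:]).as_matrix()
rr=R.from_rotvec(o["ee_rot"]).as_matrix()
B=np.array([[43.75,-27.25,0],[-56.25,-3.25,0],[43.75,-27.25,18],[-56.25,-3.25,18]])/1e3
T=(place(v,B)-h[:3])@Rh
print("held pred",((proj(c,T@rr.T+o["position"])-[150,20])*1.8).round())
```

```text
w3 [ 0.0061 -0.0163 -0.0005] [ 0.3 -1.6 -1.3  1.3  0.7 -0.1  0.2  0.4]
w2 edge res [[ 0.6  1. ]
 [-3.2  1.1]]
rim pred [[485. 374.]
 [154. 375.]
 [470. 360.]
 [169. 361.]]
held pred [[116. 374.]
 [501. 454.]
 [ 99. 411.]
 [518. 495.]]
```

Run:
```python
from pl4 import *
p,r=st(); q=arm.observe()["joints"]
A=tgt(-.008,-.0486,.07,-12);B=tgt(-.008,-.0486,.041,-12)
chain(q,[A,B]); go(p,r,*A); go(*A,*B)
```

```text
bed [-0.0085 -0.0513  0.1219] q [ 0.188  0.306 -0.304  2.299  1.552  0.37  -1.465] F [-0.3 -0.2 -1.3] w 0.15 t 20.7
rot err deg [  0.6 -18.1   0.4]
0.157 step 0.01 [ 0.31  0.43 -0.37  2.27  1.87  0.29 -1.69]
0.159 step 0.0 [ 0.34  0.5  -0.42  2.25  1.97  0.35 -1.78]
twist [-0.061, 0.615, -0.033] xyz [0.312, 0.016, 0.808]
twist [0.0, 0.0, 0.0] xyz [0.1, -0.0, 0.473]
```

jog_arm([
  {"twist": [-0.03, 0.3, -0.02], "xyz": [0.15, 0.01, 0.4], "grip": 1},
  {"twist": [-0.06, 0.61, -0.03], "xyz": [0.31, 0.02, 0.8], "grip": 1},
  {"twist": [-0.06, 0.61, -0.03], "xyz": [0.31, 0.02, 0.8], "grip": 1},
  {"twist": [-0.06, 0.61, -0.03], "xyz": [0.31, 0.02, 0.8], "grip": 1},
])

```text
clock: 21.2
position: [0.5873, -0.1077, 0.0983]
ee_rot: [1.766, 1.938, 0.353]
force: [-0.4, -0.4, -0.8]
width: 0.147
```

Run:
```python
from pl4 import *
p,r=st(); go(p,r,*tgt(-.008,-.0486,.041,-12)); go(*tgt(-.008,-.0486,.041,-12),*tgt(-.008,-.0486,.0375,-12))
```

```text
bed [-0.007  -0.0494  0.0714] q [ 0.293  0.42  -0.345  2.27   1.875  0.279 -1.704] F [-0.4 -0.4 -0.8] w 0.147 t 21.2
rot err deg [ -0.1 -12.2   0.1]
twist [0.008, 0.017, -0.012] xyz [0.12, -0.017, 0.493]
twist [0.0, 0.0, 0.0] xyz [0.012, -0.0, 0.057]
```

jog_arm([
  {"twist": [0.01, 0.02, -0.01], "xyz": [0.04, -0.01, 0.2], "grip": 1},
  {"twist": [0.01, 0.02, -0.01], "xyz": [0.08, -0.015, 0.36], "grip": 1},
  {"twist": [0.01, 0.02, -0.01], "xyz": [0.12, -0.02, 0.49], "grip": 1},
  {"twist": [0.01, 0.02, -0.01], "xyz": [0.13, -0.02, 0.53], "grip": 1},
  {"twist": [0.01, 0.02, -0.01], "xyz": [0.13, -0.02, 0.53], "grip": 1},
])

```text
clock: 21.82
position: [0.6022, -0.1038, 0.0708]
ee_rot: [1.762, 1.942, 0.355]
force: [-21.8, 1.4, 32.3]
width: 0.147
```

Run:
```python
from pl4 import *
p,r=st(); go(p,r,*tgt(-.008,-.0486,.0375,-12))
```

```text
bed [-0.0076 -0.0478  0.0399] q [ 0.329  0.503 -0.41   2.251  1.989  0.345 -1.803] F [-21.8   1.4  32.3] w 0.147 t 21.825
rot err deg [ -0.1 -12.   -0.1]
twist [0.012, -0.001, 0.01] xyz [-0.005, -0.008, 0.043]
```

jog_arm([
  {"twist": [0, 0, 0], "xyz": [0, 0, -0.01], "grip": 1},
  {"twist": [0, 0, 0], "xyz": [0, 0, -0.01], "grip": 0.2},
  {"twist": [0, 0, 0], "xyz": [0, 0, -0.01], "grip": 0.2},
  {"twist": [0, 0, 0], "xyz": [0, 0, -0.01], "grip": 0.2},
])

```text
clock: 22.32
position: [0.6026, -0.1035, 0.0694]
ee_rot: [1.764, 1.944, 0.356]
force: [-0.9, -0.3, 0.0]
width: 0.389
```

jog_arm([
  {"twist": [0, 0, 0], "xyz": [-0.1, 0, -0.45], "grip": 0.2},
  {"twist": [0, 0, 0], "xyz": [-0.2, 0, -0.9], "grip": 0.2},
  {"twist": [0, -0.5, 0], "xyz": [-0.2, 0, -1.5], "grip": 0.2},
  {"twist": [0, -0.5, 0], "xyz": [-0.2, 0, -2.0], "grip": 0.2},
  {"twist": [0, -0.5, 0], "xyz": [-0.2, 0, -2.0], "grip": 0.2},
])

```text
clock: 22.95
position: [0.5415, -0.0989, 0.175]
ee_rot: [1.748, 1.882, 0.277]
force: [0.6, -0.3, -0.7]
width: 0.403
```

Run:
```python
from pl4 import *
p,r=st(); o=arm.observe(); np.save("o8.npy",o,allow_pickle=True); im=arm.get_image("wrist"); cv2.imwrite("pics/q2.png",im)
t=arm.get_image("top"); cv2.imwrite("pics/top1.png",t)
a=cv2.resize(im[20:345,150:470],None,fx=1.6,fy=1.6,interpolation=cv2.INTER_CUBIC)
b=cv2.resize(t[205:320,180:380],(280,161),interpolation=cv2.INTER_CUBIC)
out=np.zeros((520,800,3),np.uint8); out[:,:512]=a; out[:161,516:796]=b; cv2.imwrite("pics/q2c.png",out)
```

```text
bed [-0.0067 -0.0338  0.1598] q [ 0.073  0.195 -0.183  2.324  1.313  0.312 -1.239] F [ 0.6 -0.3 -0.7] w 0.403 t 22.95
rot err deg [ -0.2 -16.8  -0.1]
```

View pics/q2c.png

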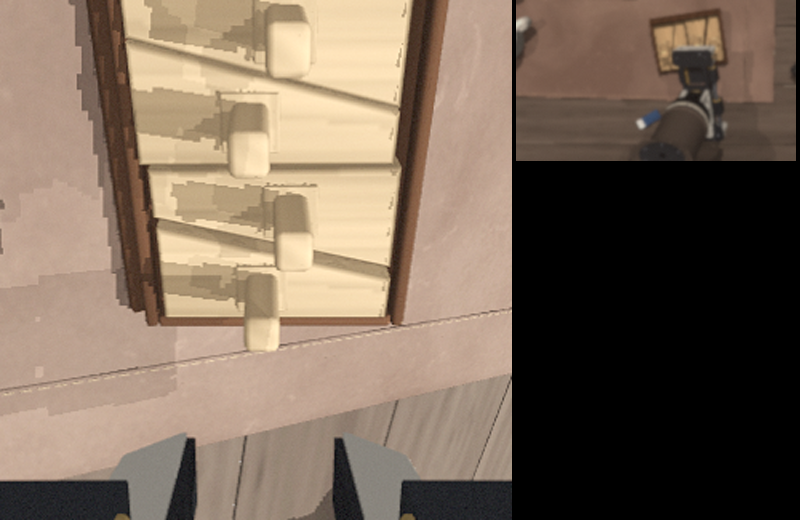

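Run:
```python
from pl4 import *
o=np.load("o8.npy",allow_pickle=True).item(); c=cam("wrist",o); f=np.load("fit.npy")[:3]
px=lambda L:np.array(L)/1.6+[150,20]
Pb=lambda P:proj(c,place(f,bed(P)))
for n,uv,v0 in(("w4",px([[165,318],[158,222],[389,274],[386,318],[262,333]]),[-.006,-.049,3.14]),("w3",px([[401,170],[390,266],[156,217],[150,170],[294,253]]),[.006,-.016,0])):
    r=least_squares(lambda a:(Pb(place(a,W))-uv).ravel(),v0,x_scale=[.01,.01,.1]); print(n,r.x.round(4),r.fun.reshape(-1,2).round(1).tolist())
```

```text
w4 [-0.0055 -0.0508  3.1373] [[1.0, -2.0], [0.1, 2.1], [0.0, 1.7], [-1.2, -1.7], [0.1, -0.7]]
w3 [ 0.0063 -0.0162  0.0056] [[-0.1, -0.7], [-0.6, 0.9], [-0.2, 0.2], [0.4, 0.2], [0.4, -0.5]]
```

```bash
python3 -c "
from cell import arm
print(arm.sign_off())"
```

```text
the job is handed in; nothing more can be done
None
```

Both loose weights are now in the dark rack, and I handed the job in at about 23 s of the 54 s allowed; no verdict is reported.

**How it went**
- **weight_3:** it lies wide end up the slope, beside weight_2. The wrist hit its joint limits on the first descent, so I backed out and came in with a different arm posture. My tool orientation was then about 4° off because of an error in my code, so it landed with a gap. I regripped it and pushed it about 5 mm towards weight_2.
- **weight_4:** it lies wide end down the slope, against the -y rim. I placed it after fixing that error.

**Last checks (wrist camera)**

| | x in tray (limit ±12 mm) | y in tray (limit ±56 mm) |
|---|---|---|
| weight_3 | +6 mm | -16 mm |
| weight_4 | -5.5 mm | -51 mm |

- **Flatness:** both look flat on the floor, and the handle tops are where a flat weight would put them. I judged this from the image only. For weight_4 the edges were up to 2 pixels off the fit, which I put down to the chamfers.
- **Height:** both weights touched the floor 1.5–2 mm higher than my model said. I took that as calibration error.
- **weight_1 and weight_2:** they looked unmoved in the last picture, but I did not fit them again there.
- **Other objects:** the gripper was clear of everything at hand-in. I never steered near the eraser, clip, mug or stapler, but I did not measure their positions again.

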